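# Tip the paint tubes into the tilt-out bin

### The job

Pull the front of the tilt-out bin gently open until it comes to rest on its stop block, without flinging it. Then pick up the two-section tray by its bar and tip it over the open bin so that the three paint tubes slide into the bin, while the cork block and the chalk stick stay in the other section. Stand the tray level back on the table, leave the bin open, and leave the mug, tape, jar and bowl alone.

Things in the scene. Friction and masses are not known exactly. Their poses are not given: they have to be found in the camera images.
- bin_cabinet: low wooden bin cabinet fixed to the table, 160 deep (x) x 270 wide (y) x 150 mm high; origin at the centre of its underside, its front faces its own -x. The bin hangs in its front
- bin (a joint): opening angle of the bin (rad): 0 closed, growing as the top of the front comes out to the cabinet's -x. Hinge line along the cabinet's y at (-80, 0, 15) mm in its frame. Below about 0.3 rad the bin falls shut by its own weight, beyond that it falls open (0.9 kg; under 3 N at the lip hold it). It stops on the stop block, at 0.62 to 0.85 rad, depending on where that stands
- lip (a point): on the bin: middle of the front panel's thickness and width, 10 mm below its top edge, 180 mm from the hinge along the panel. The panel is a flat board 14 mm thick, 258 mm wide; closed, it stands 45 mm above the cabinet's top and can be pinched there from above. Axes turn with the bin: z up along the panel, x into the bin
- bin_hinge (a point): middle of the bin's hinge line; z up along the panel, x into the bin. Behind the panel is a metal bucket, inside 210 mm wide (y), 106 mm deep (x), its sides 125 mm high at the front, its back wall 58 mm. Open, its mouth lies between the lip (about 120 mm out from the cabinet's front, 135 to 175 mm up) and the front edge of the cabinet's top
- stop_block: dark wooden block fixed to the table in front of the bin, 40 x 150 x 60 mm; origin at the centre of its underside. The open front leans on its top edge
- tray: wooden tray, 236 (x) x 136 (y) x 110 mm, 0.22 to 0.45 kg; origin at the centre of its underside. Floor 6 mm; walls 36 mm high along both y sides; the x ends are open but for a lip rising 3 mm; a divider 59 mm high at x = 0 makes two sections: tubes in the +x one, cork block and chalk in the -x one, all loose on the wood (friction 0.45 to 0.75)
- bar (a point): middle of the tray's bar, an eight-sided wooden rod 22 mm thick along the tray's y, 95 mm above the tray's underside, 124 mm long between two uprights (each 6 mm thick, 30 mm wide, 110 mm high). 25 mm are free under it, so fingers can take it upright or leaning up to 45 degrees to either x side. Axes as the tray's
- tube_a: soft metal paint tube with a screw cap, 28 x 92 x 24 mm, 45 g; origin at the centre of its underside, its length along its own y. Lies at the start in the +x section of the tray, along the tray's x
- tube_b: soft metal paint tube with a screw cap, 28 x 92 x 24 mm, 45 g; origin at the centre of its underside, its length along its own y. Lies at the start in the +x section of the tray, along the tray's x
- tube_c: soft metal paint tube with a screw cap, 28 x 92 x 24 mm, 45 g; origin at the centre of its underside, its length along its own y. Lies at the start in the +x section of the tray, along the tray's x
- cork_block: cork sanding block, 33 x 46 x 42 mm; origin at the centre of its underside. In the -x section of the tray
- chalk: square chalk stick, 62 x 12 x 12 mm; origin at the centre of its underside. In the -x section of the tray
- mug: bystander: white mug with dots, 78 mm wide, 114 mm over the handle, 93 mm high; origin at the centre of its underside
- tape: bystander: roll of masking tape, 104 mm across, 25 mm high, lying flat; origin at the centre of its underside
- open_jar: bystander: white plastic jar, 54 mm across, 95 mm high; origin at the centre of its underside
- small_bowl: bystander: small glazed bowl, 89 mm across, 47 mm high; origin at the centre of its underside

How it is judged:
By the outcome, as a careful person would: the job done as asked, in the order asked, and still so for the second after the job is handed in, with the robot touching nothing.
It also fails if it takes over 72 s, if anything falls off the work surface, if the arm or the gripper's body presses on something with over 40 N, if the wrist force passes 120 N, or if a joint passes its speed limit or range.

### The arm

A 6-joint arm with a two-finger parallel gripper is mounted at the origin on a cart in front of the work surface, level with it; the furniture and walls round the work are solid. World frame = base frame: x ahead of the robot, y to its left, z up, the work surface at z = 0. Lengths are in mm, angles in rad, forces in N, time in s.
With the tool pointing down it reaches from about 350 to 975 mm from the base axis. Payload 7.1 kg.
Tool frame: the origin (TCP) lies midway between the tips of the shut fingers; the grasp point (between the pads) lies ctrl.grip_point_offset behind it (ctrl.grip_point_offset is the distance from the TCP to the grasp point, in mm); z points along the fingers, y is the line along which they close (so a half turn about z gives the same grasp; the last joint's range is limited). The gripper opens to 88 mm and grips with 3 to 60 N. Pads are 20 mm wide; open, the fingers measure 115 mm over their backs; the gripper's body (75 mm by 178 mm) begins 61 mm behind the grasp point.
Start: joints at [1.305, 0.423, 1.63, -0, 1.089, -0.019], TCP at [152.657, 606.053, 222.675] pointing down, gripper open.
Joint ranges: [-3, 3], [-0.9, 2.11], [0.09, 2.58], [-1.31, 4.45], [0.11, 2.69], [-2.54, 2.54]. Speed limits (rad/s): [2.39, 2.39, 3.01, 3.14, 3.14, 3.14].

### API

Orientations are given as a rotation vector (axis times angle).
In Python, from workcell import ctrl, get_image, close_job, finder gives the robot as it stands.
- The arm moves only by the tool servo_tool, never from a script. Its argument "deltas" is a list of rows, each a list of 2 entries, a list of its own where there are three numbers: the shift along the tool's x, y, z in mm, then the turn, a rotation vector about the tool's x, y, z in rad. A call has 1 to 5 rows; each row is the pose to reach, as a shift and turn from the pose commanded when the call began, along the tool's axes at that moment; what a row does not reach only later rows make up. A row lasts 1/12 s, in which the tool goes at most 41.7 mm and 7.16 degrees, less where a joint would pass 70% of its speed; a pose out of reach is approached as far as the arm can. A call with a gripper value outside its range is refused whole. "grip" is the closure, from -1 (fully open) to 1 (shut), so that 0 is half open, set as the call begins (left out, the last holds). The fingers move at their own pace and stop on an object; the grip force is fixed at half the most. Time passes only in rows, so rows that repeat a pose let the fingers close. It gives the time, the measured TCP pose, the force, the opening and the grip force at its end, in the units of the state.
- ctrl.get_obs(): the state, without advancing time (a new reading comes with each control period).
- get_image(name): name is "scene" or "side" or "wrist"; returns a dict with "frame" (384x512x3 uint8, blue, green, red), "depth" (384x512 float32, mm along the optical axis (not along the pixel's ray), 0 where there is no reading), "K" (3x3 intrinsics, pixels), "dist" ([k1, k2, p1, p2, k3] as OpenCV has them; the pictures are not rectified), "pose" (4x4, takes a point from camera to world coordinates). Camera axes: x right, y down, z forward; pixel columns grow to the right and rows downward; lengths in mm; the calibration is good to about 2 mm. A picture is of the moment at which its call begins.
- close_job(): hands the job in; it is judged then, once.
Trained networks look in a picture, given as the dict that the camera call returned (one of the last four; its "shot" number tells which), for a name from the list of things; names that differ only in an ending like _2 or _b are one class to them, and where a whole thing is asked for, a point or a joint stands for the part that bears it (a point fixed in the world has none). Each returns a list of dicts, best first, with "score" (0 to 1); they miss things now and then, are a little off and sometimes report something else, mostly with a low value. They report only what shows in the picture. A call takes as long as a camera call.
- finder.search_frame(query, picture): "rect" ([centre column, centre row, width, height] as shares, 0 to 1, of the picture: columns of its width, rows of its height, round what is visible of it).
- finder.silhouettes(query, picture): "mask" (384x512 bool, what is visible of it) and "rect" ([centre column, centre row, width, height] as shares, 0 to 1, of the picture: columns of its width, rows of its height, round what is visible of it).
The state is a dict: "t": time; "qpos": joint angles; "qvel": joint speeds; "joint_torque": joint torques, N m; "ee_pos": TCP position; "orientation": TCP orientation; "ft_force": force on the tool from outside, world axes, zero at the start; "moment": the same for the moment, N m; "width": finger opening in mm; "grasp_force": force on a finger pad.
Only numpy, scipy, OpenCV 4.12 (cv2) and the standard library are available. Lean on these libraries where they do the work, as an engineer would, in place of code of your own. Each camera call takes 0.05 s, during which the arm holds its last target. There are 200 camera calls.

## Working session

There is one attempt and no reset: what is moved stays moved. The work goes in short steps, Python scripts to look and compute and a tool call to move; the robot and the scene stay as the last step left them, time stands still between calls to the robot, and variables do not carry over. Pictures are saved under pics/ and viewed, at most 10 in all, crops included, and the job is handed in when it is done.

Besides the shell and the picture viewer there is one more tool, called in YAML: its name, and indented under it one key for each argument. servo_tool: Moves the arm, as the interface text tells. Its arguments: {"type":"object","properties":{"deltas":{"type":"array","items":{"type":"array"}},"grip":{"type":"number"}},"required":["deltas"]}

```bash
ls; mkdir -p pics
python3 - <<'E'
from workcell import ctrl,get_image,finder
import cv2,numpy as np
print(ctrl.get_obs(), ctrl.grip_point_offset)
ims=[]
for n in ("scene","side"):
    p=get_image(n); ims.append(p["frame"]); np.savez(f"{n}.npz",**p)
cv2.imwrite("pics/a.png",cv2.resize(ims[0],(800,600))); cv2.imwrite("pics/b.png",cv2.resize(ims[1],(800,600)))
E
```

```text
pics
{'t': 0.0, 'qpos': array([ 1.30499807e+00,  4.23842422e-01,  1.63066723e+00, -3.99648614e-07,
        1.08861755e+00, -1.89740813e-02]), 'qvel': array([ 0.0003155 , -0.0011665 , -0.00051593,  0.00177675,  0.00060975,
        0.00082153]), 'joint_torque': array([ 1.09232482e-03, -5.44622219e+01, -2.73670453e+01,  6.45092083e-02,
        2.27317074e-02, -9.29332464e-05]), 'ee_pos': array([152.51809448, 605.53632041, 221.90966305]), 'orientation': array([-3.86699924e-01, -3.11748230e+00,  2.38599554e-03]), 'ft_force': array([ 0.10266709,  0.60895917, -0.21028779]), 'moment': array([0.04593284, 0.01532282, 0.01558444]), 'grasp_force': 0.0, 'width': 87.74398909893243} 18.700000000000003
```

View pics/a.png

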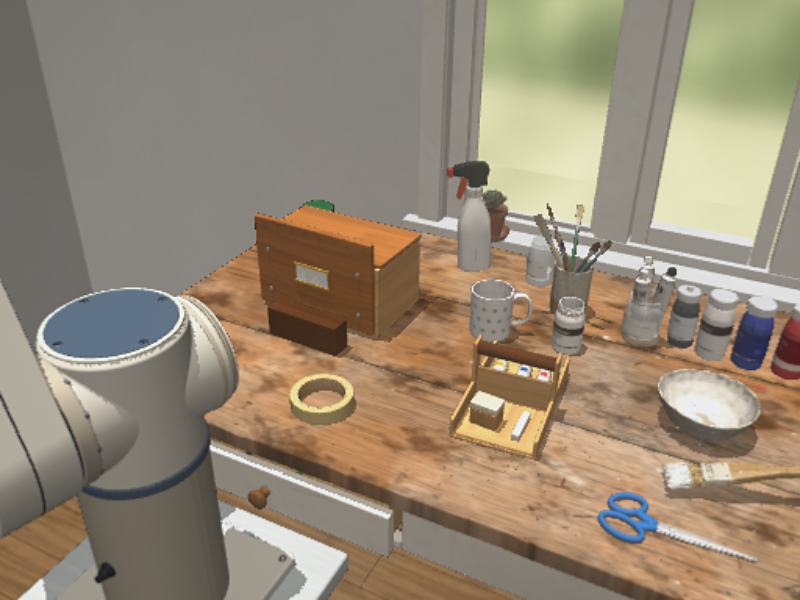

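View pics/b.png

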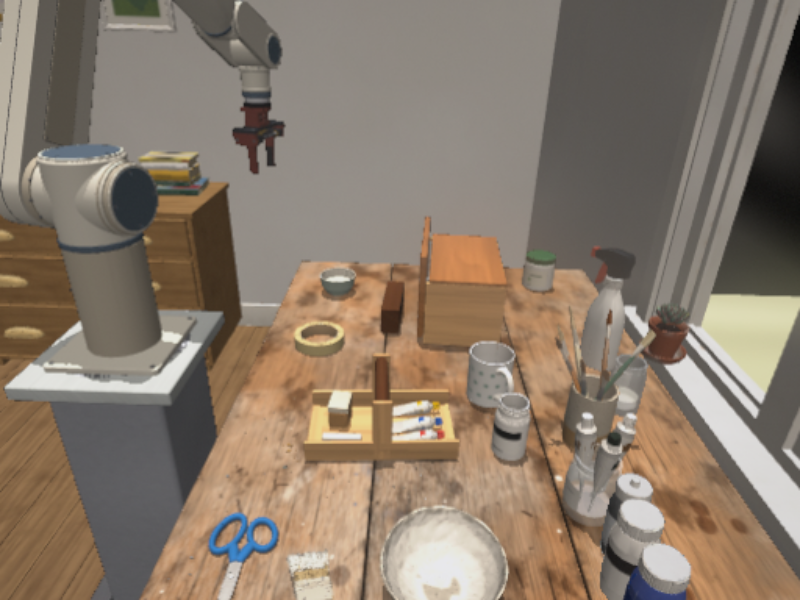

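Scene view: cabinet at (340,260), stop block at (307,325), tape (322,398), tray (512,395) with the tubes on its far side, mug (495,310), jar (568,325). Side view shows the tubes at (415,420), pointing towards the cabinet side. Now I'll measure these.

```bash
cat > h.py <<'E'
from workcell import ctrl,get_image,finder
import cv2,numpy as np
from scipy.spatial.transform import Rotation as R
def cloud(p,mask=None):
    if mask is None: mask=np.ones(p["depth"].shape,bool)
    v,u=np.nonzero(mask&(p["depth"]>0)); z=p["depth"][v,u]
    n=cv2.undistortPoints(np.stack([u,v],1).astype(np.float64)[:,None],p["K"],np.array(p["dist"]))[:,0]
    c=np.c_[n*z[:,None],z]; return c@p["pose"][:3,:3].T+p["pose"][:3,3]
def rect(P):
    (c,s,a)=cv2.minAreaRect(P[:,:2].astype(np.float32)); return np.round(c,1),np.round(s,1),round(a,2)
E
python3 - <<'E'
from h import *
for n in ("scene","side"):
    p=get_image(n); print(n,p["pose"][:3,3])
    for q in ("bin_cabinet","bin","stop_block","tray","tube_a","cork_block","chalk","mug","tape","open_jar","small_bowl"):
        for d in finder.silhouettes(q,p)[:3]:
            if d["score"]<.3: continue
            m=cv2.erode(d["mask"].astype(np.uint8),np.ones((3,3)))>0
            P=cloud(p,m)
            if len(P)<8: continue
            print(q,round(d["score"],2),len(P),np.round(np.percentile(P,2,0)),np.round(np.percentile(P,98,0)),rect(P))
            if q in("bin_cabinet","bin","tray","stop_block"): np.save(f"{q}_{n}.npy",P) if d is not None and d["score"]>.5 else 0
E
```

```text
scene [-413.63587484 -506.2861158   766.49065555]
bin_cabinet 0.69 47 [ 443. -285.   17.] [ 494. -278.   22.] (array([ 469.3, -281.2]), array([52.9,  8.3]), 1.92)
bin_cabinet 0.57 6071 [593.  35.  22.] [758. 293. 195.] (array([682.3, 169.3]), array([273. , 177.9]), 86.83)
bin 0.67 3713 [593.  51.  28.] [610. 294. 195.] (array([601.9, 175.4]), array([257.3,  16.6]), 86.94)
stop_block 0.6 1020 [515.  78.  10.] [549. 219.  64.] (array([534.4, 149.3]), array([147.9,  39.6]), 86.17)
stop_block 0.34 27 [ 591. -283.   25.] [ 608. -271.   31.] (array([ 599.3, -276.9]), array([12.8, 17.1]), 86.8)
tray 0.8 2643 [ 418. -316.    5.] [ 627. -179.  107.] (array([ 541.9, -244.1]), array([267.2, 150.6]), 9.15)
tube_a 0.58 12 [ 590. -207.   25.] [ 600. -198.   31.] (array([ 595.2, -202.5]), array([10.9,  9.4]), 3.79)
tube_a 0.52 21 [ 594. -283.   25.] [ 606. -271.   31.] (array([ 599.4, -276.8]), array([13. , 11.9]), 40.12)
tube_a 0.44 18 [ 591. -249.   26.] [ 604. -238.   31.] (array([ 596.7, -243.3]), array([13.8, 10.5]), 17.8)
cork_block 0.87 340 [ 447. -248.   14.] [ 475. -207.   52.] (array([ 46
[... 1645 characters left out ...]
(array([ 609.5, -281.1]), array([46.5,  9.2]), 10.57)
cork_block 0.88 240 [ 453. -251.   13.] [ 482. -212.   48.] (array([ 468.4, -231.1]), array([42.3, 28.7]), 83.36)
chalk 0.64 54 [ 449. -288.   16.] [ 502. -277.   19.] (array([ 475.8, -282.1]), array([12.2, 54.7]), 88.43)
mug 0.94 961 [ 686. -201.   10.] [ 754. -100.   91.] (array([ 720.4, -149.7]), array([106.7,  72. ]), 80.57)
tape 0.74 356 [352. -22.   4.] [437.  69.  25.] (array([395.1,  23.5]), array([96.6, 90.5]), 73.1)
open_jar 0.71 739 [ 712. -308.    9.] [ 756. -257.   91.] (array([ 739.3, -282.7]), array([54.8, 47.6]), 57.21)
small_bowl 0.84 232 [366. 238.  11.] [434. 322.  46.] (array([399.4, 278.9]), array([73.7, 90.6]), 9.07)
```

```bash
cat >> h.py <<'E'
def Rt(yaw,lean):
    "tool y along horizontal dir at yaw; tool down; lean>0: tool tips point to that dir (wrist on -dir side)"
    n=np.array([np.cos(yaw),np.sin(yaw),0]);u=np.array([0,0,1.])
    z=-u*np.cos(lean)+n*np.sin(lean); y=n*np.cos(lean)+u*np.sin(lean)
    return R.from_matrix(np.stack([np.cross(y,z),y,z],1))
def plan(wps,start=None):
    "wps: list of (tcp, R); prints deltas in tool axes for successive calls"
    o=ctrl.get_obs(); p,r=start or (np.array(o["ee_pos"]),R.from_rotvec(o["orientation"]))
    for P,Q in wps:
        P=np.array(P,float)
        print(np.round(r.inv().apply(P-p),1).tolist(),np.round((r.inv()*Q).as_rotvec(),3).tolist()); p,r=P,Q
def interp(P,Q,n):
    from scipy.spatial.transform import Slerp
    o=ctrl.get_obs(); p=np.array(o["ee_pos"]);r=R.from_rotvec(o["orientation"]); s=Slerp([0,1],R.concatenate([r,Q]))
    return [(p+(np.array(P)-p)*i/n,s(i/n)) for i in range(1,n+1)]
E
python3 - <<'E'
from h import *
plan(interp([602,170,310],Rt(np.radians(-3.2),0),4))
for n in("scene","side"):
    P=np.load(f"bin_{n}.npy"); print(n,len(P),np.percentile(P[:,2],[90,99,100]))
    b=P[P[:,2]>160]; 
    print(np.polyfit(b[:,1],b[:,0],1), np.percentile(b[:,1],[1,99]))
    T=P[P[:,2]>192]; print("top",len(T),T.mean(0))
    S=np.load(f"stop_block_{n}.npy");print(np.percentile(S,[2,98],axis=0))
E
```

```text
[-135.6, -78.3, -21.8] [-0.0, 0.0, 0.345]
[-154.0, -27.8, -21.8] [-0.0, 0.0, 0.345]
[-154.4, 25.9, -21.8] [-0.0, 0.0, 0.345]
[-136.5, 76.6, -21.8] [-0.0, 0.0, 0.345]
scene 3713 [183.85777069 196.54404303 199.76338581]
[5.50136664e-02 5.91917263e+02] [ 50.43350992 295.84215914]
top 175 [602.28694001 166.39523053 195.01510654]
[[514.83511522  78.02998794  10.1299091 ]
 [549.19179879 219.11400207  63.79412208]]
side 206 [193.97825519 194.8524037  194.93674545]
[5.24253391e-02 6.00845329e+02] [ 45.35281304 269.92847562]
top 54 [608.22934615 149.39837221 193.78682695]
[[522.12170028  73.04497319   5.64325664]
 [557.00413776 204.27195065  60.29514294]]
```

servo_tool:
  deltas:
    - [[-136, -78, -22], [0, 0, 0.345]]
    - [[-136, -78, -22], [0, 0, 0.345]]
    - [[-136, -78, -22], [0, 0, 0.345]]
    - [[-136, -78, -22], [0, 0, 0.345]]
    - [[-136, -78, -22], [0, 0, 0.345]]
  grip: -1

```text
t: 1.72
ee_pos: [268.9, 494.0, 245.7]
orientation: [0.921, 3.002, 0.0]
ft_force: [0.3, 0.7, 0.4]
width: 87.8
grasp_force: 0.0
```

servo_tool:
  deltas:
    - [[-154, -28, -22], [0, 0, 0.345]]
    - [[-154, -28, -22], [0, 0, 0.345]]
    - [[-154, -28, -22], [0, 0, 0.345]]
    - [[-154, -28, -22], [0, 0, 0.345]]
    - [[-154, -28, -22], [0, 0, 0.345]]

```text
t: 2.13
ee_pos: [381.2, 385.3, 267.8]
orientation: [1.423, 2.799, 0.002]
ft_force: [0.5, -0.0, 0.1]
width: 88.0
grasp_force: 0.0
```

servo_tool:
  deltas:
    - [[-154, 26, -22], [0, 0, 0.345]]
    - [[-154, 26, -22], [0, 0, 0.345]]
    - [[-154, 26, -22], [0, 0, 0.345]]
    - [[-154, 26, -22], [0, 0, 0.345]]
    - [[-154, 26, -22], [0, 0, 0.345]]

```text
t: 2.55
ee_pos: [493.6, 276.9, 289.7]
orientation: [1.882, 2.513, 0.003]
ft_force: [1.2, -0.6, 0.8]
width: 88.2
grasp_force: 0.0
```

servo_tool:
  deltas:
    - [[-136, 77, -22], [0, 0, 0.345]]
    - [[-136, 77, -22], [0, 0, 0.345]]
    - [[-136, 77, -22], [0, 0, 0.345]]
    - [[-136, 77, -22], [0, 0, 0.345]]
    - [[-136, 77, -22], [0, 0, 0.345]]

```text
t: 2.97
ee_pos: [606.0, 168.4, 311.3]
orientation: [2.284, 2.153, 0.003]
ft_force: [0.0, 0.8, 0.5]
width: 88.3
grasp_force: 0.0
```

Run:
```python
from h import *
o=ctrl.get_obs(); print(o["t"],o["ee_pos"],o["orientation"],o["qpos"])
p=get_image("wrist"); cv2.imwrite("pics/w1.png",p["frame"]); print(p["pose"])
P=cloud(p); 
T=P[(P[:,2]>175)&(P[:,2]<215)&(P[:,0]>560)&(P[:,0]<650)]
print(len(T),rect(T) if len(T)>5 else 0,np.percentile(T,[2,50,98],axis=0) if len(T) else 0)
b=P[(P[:,2]>140)&(P[:,2]<165)];print(len(b),np.percentile(b,[2,50,98],axis=0))
s=P[(P[:,2]>50)&(P[:,2]<75)&(P[:,0]<580)];print(len(s),rect(s) if len(s)>5 else 0, np.median(s[:,2]))
```

```text
2.9667 [606.0483635  168.4142933  311.30029001] [2.28435971 2.15328446 0.00300713] [ 2.52682680e-01  3.43847021e-01  1.53664611e+00 -1.17828235e-03
  1.25829567e+00  3.12100437e-01]
[[ 9.98222469e-01 -5.84259933e-02 -1.17603133e-02  6.09114684e+02]
 [-5.95201048e-02 -9.67243908e-01 -2.46772323e-01  2.35694921e+02]
 [ 3.04282674e-03  2.47033653e-01 -9.69002124e-01  4.73296244e+02]
 [ 0.00000000e+00  0.00000000e+00  0.00000000e+00  1.00000000e+00]]
3413 (array([607.7, 191.3]), array([227.9,  13.8]), 86.78) [[597.27279072  84.3469962  191.19029493]
 [608.42319764 206.19442219 194.47778801]
 [618.4152732  300.72325223 196.18339535]]
29878 [[622.6407407   61.83446218 148.28557673]
 [691.49944642 205.97609368 149.93213753]
 [771.8556015  305.23754062 151.46616185]]
2913 (array([539.6, 153. ]), array([148.4,  41. ]), 86.9) 59.845637664690855
```

servo_tool:
  deltas:
    - [[4, 1, 30], [0, 0, 0]]
    - [[4, 1, 60], [0, 0, 0]]
    - [[4, 1, 90], [0, 0, 0]]
    - [[4, 1, 115], [0, 0, 0]]
    - [[4, 1, 130], [0, 0, 0]]

```text
t: 3.43
ee_pos: [600.5, 176.4, 177.2]
orientation: [-2.278, -2.159, 0.006]
ft_force: [0.5, -0.1, -0.1]
width: 87.6
grasp_force: 0.0
```

servo_tool:
  deltas:
    - [[0, 0, 6], [0, 0, 0]]
    - [[0, 0, 12], [0, 0, 0]]
    - [[0, 0, 13], [0, 0, 0]]
    - [[0, 0, 13], [0, 0, 0]]

```text
t: 3.77
ee_pos: [603.7, 175.6, 168.3]
orientation: [2.282, 2.159, 0.001]
ft_force: [0.1, 0.0, 0.4]
width: 87.9
grasp_force: 0.0
```

servo_tool:
  deltas:
    - [[0, 0, 0], [0, 0, 0]]
    - [[0, 0, 0], [0, 0, 0]]
    - [[0, 0, 0], [0, 0, 0]]
    - [[0, 0, 0], [0, 0, 0]]
    - [[0, 0, 0], [0, 0, 0]]
  grip: 1

```text
t: 4.18
ee_pos: [603.8, 174.9, 168.1]
orientation: [2.283, 2.158, 0.001]
ft_force: [0.6, -0.9, 0.3]
width: 58.0
grasp_force: 0.0
```

servo_tool:
  deltas:
    - [[0, 0, 0], [0, 0, 0]]
    - [[0, 0, 0], [0, 0, 0]]
    - [[0, 0, 0], [0, 0, 0]]
    - [[0, 0, 0], [0, 0, 0]]
    - [[0, 0, 0], [0, 0, 0]]

```text
t: 4.6
ee_pos: [603.6, 174.9, 167.6]
orientation: [-2.283, -2.158, 0.0]
ft_force: [0.9, -0.9, 0.3]
width: 25.0
grasp_force: 0.0
```

servo_tool:
  deltas:
    - [[0, 1, 0], [0, 0, 0]]
    - [[0, 2, 0], [0, 0, 0]]
    - [[0, 2.5, 0], [0, 0, 0]]
    - [[0, 2.5, 0], [0, 0, 0]]
    - [[0, 2.5, 0], [0, 0, 0]]

```text
t: 5.02
ee_pos: [606.5, 174.7, 167.7]
orientation: [2.282, 2.158, 0.001]
ft_force: [1.9, -0.2, -1.7]
width: 13.9
grasp_force: 29.9
```

servo_tool:
  deltas:
    - [[0, 0, 0], [0, 0, 0]]
    - [[0, 0, 0], [0, 0, 0]]

```text
t: 5.18
ee_pos: [606.4, 174.7, 167.7]
orientation: [2.282, 2.158, 0.001]
ft_force: [2.8, -0.4, -2.0]
width: 14.0
grasp_force: 29.9
```

```bash
python3 -c "
from h import *
o=ctrl.get_obs();print(o)"
```

```text
{'t': 5.1833, 'qpos': array([ 2.61778015e-01,  4.95189015e-01,  1.65540790e+00, -1.59936638e-04,
        9.90389459e-01,  3.17845539e-01]), 'qvel': array([-0.00048623, -0.000241  , -0.00084258, -0.00071675,  0.00074897,
        0.00057867]), 'joint_torque': array([ 7.17029795e-01, -5.70867383e+01, -2.41764539e+01,  4.10849405e-01,
        9.39144529e-01,  1.00451024e-02]), 'ee_pos': array([606.40134904, 174.7477025 , 167.72562777]), 'orientation': array([2.28244616e+00, 2.15812248e+00, 7.37743875e-04]), 'ft_force': array([ 2.75499098, -0.44002208, -2.01037112]), 'moment': array([-0.13291564, -0.62237188, -0.02828232]), 'grasp_force': 29.943968653678894, 'width': 14.042280600097957}
```

servo_tool:
  deltas:
    - [[0, -3.06, 0.03], [-0.02, 0, 0]]
    - [[0, -6.1, 0.12], [-0.04, 0, 0]]
    - [[0, -9.2, 0.28], [-0.06, 0, 0]]
    - [[0, -12.2, 0.5], [-0.08, 0, 0]]
    - [[0, -15.3, 0.76], [-0.1, 0, 0]]

```text
t: 5.6
ee_pos: [590.8, 175.6, 166.1]
orientation: [2.228, 2.107, 0.107]
ft_force: [6.2, 1.0, -11.7]
width: 14.1
grasp_force: 30.0
```

servo_tool:
  deltas:
    - [[0, -3.06, 0.03], [-0.02, 0, 0]]
    - [[0, -6.1, 0.12], [-0.04, 0, 0]]
    - [[0, -9.2, 0.28], [-0.06, 0, 0]]
    - [[0, -12.2, 0.5], [-0.08, 0, 0]]
    - [[0, -15.3, 0.76], [-0.1, 0, 0]]

```text
t: 6.02
ee_pos: [575.4, 176.5, 162.9]
orientation: [2.172, 2.054, 0.206]
ft_force: [9.8, 1.1, -21.6]
width: 14.0
grasp_force: 30.0
```

servo_tool:
  deltas:
    - [[0, 0, 0.5], [0, 0, 0]]
    - [[0, 0, 1], [0, 0, 0]]
    - [[0, 0, 1.5], [0, 0, 0]]
    - [[0, 0, 1.5], [0, 0, 0]]

```text
t: 6.35
ee_pos: [576.2, 176.4, 163.0]
orientation: [2.172, 2.054, 0.206]
ft_force: [4.1, -1.6, -5.0]
width: 13.6
grasp_force: 30.0
```

```bash
python3 -c "
from h import *
o=ctrl.get_obs();r=R.from_rotvec(o['orientation']).inv();print(r.apply(o['ft_force']),r.apply(o['moment']),o['ee_pos'])"
```

```text
[-1.32835928  3.05026078  5.75166575] [-0.8712542  -0.11330918 -0.08454772] [576.2136431  176.42968835 163.04965041]
```

servo_tool:
  deltas:
    - [[0, -3.06, 0.17], [-0.02, 0, 0]]
    - [[0, -6.1, 0.4], [-0.04, 0, 0]]
    - [[0, -9.2, 0.7], [-0.06, 0, 0]]
    - [[0, -12.2, 1.06], [-0.08, 0, 0]]
    - [[0, -15.3, 1.5], [-0.1, 0, 0]]

```text
t: 6.77
ee_pos: [561.5, 177.3, 158.4]
orientation: [2.113, 1.998, 0.303]
ft_force: [7.3, -1.5, -10.3]
width: 14.1
grasp_force: 30.0
```

servo_tool:
  deltas:
    - [[0, -3.06, 0.17], [-0.02, 0, 0]]
    - [[0, -6.1, 0.4], [-0.04, 0, 0]]
    - [[0, -9.2, 0.7], [-0.06, 0, 0]]
    - [[0, -12.2, 1.06], [-0.08, 0, 0]]
    - [[0, -15.3, 1.5], [-0.1, 0, 0]]

```text
t: 7.18
ee_pos: [547.4, 178.0, 152.4]
orientation: [2.052, 1.94, 0.394]
ft_force: [9.7, -1.5, -13.7]
width: 13.9
grasp_force: 30.0
```

servo_tool:
  deltas:
    - [[0, -3.06, 0.17], [-0.02, 0, 0]]
    - [[0, -6.1, 0.4], [-0.04, 0, 0]]
    - [[0, -9.2, 0.7], [-0.06, 0, 0]]
    - [[0, -12.2, 1.06], [-0.08, 0, 0]]
    - [[0, -15.3, 1.5], [-0.1, 0, 0]]

```text
t: 7.6
ee_pos: [534.1, 178.8, 145.0]
orientation: [1.99, 1.88, 0.481]
ft_force: [13.7, -1.9, -17.0]
width: 14.2
grasp_force: 30.0
```

```bash
python3 -c "
from h import *
o=ctrl.get_obs();q=R.from_rotvec(o['orientation']);r=q.inv();print(r.apply(o['ft_force']),r.apply(o['moment']),o['ee_pos'],q.as_matrix()[:,2],o['qpos'])"
```

```text
[-1.16763698  3.9082459  21.4794819 ] [-0.8187959  -0.29806857 -0.04262488] [534.12704975 178.80013563 145.03223863] [ 0.47924426 -0.02710064 -0.87726307] [ 0.42405174  0.33719779  2.12990417 -0.80021251  0.3144049   1.20391838]
```

servo_tool:
  deltas:
    - [[0, -1.5, 0.8], [-0.01, 0, 0]]
    - [[0, -3.06, 1.5], [-0.02, 0, 0]]
    - [[0, -4.6, 1.9], [-0.03, 0, 0]]
    - [[0, -6.1, 2.1], [-0.04, 0, 0]]
    - [[0, -7.6, 2.3], [-0.05, 0, 0]]

```text
t: 8.02
ee_pos: [528.1, 179.1, 141.0]
orientation: [1.957, 1.849, 0.524]
ft_force: [-7.8, -0.2, 12.6]
width: 14.0
grasp_force: 30.0
```

```bash
python3 -c "
from h import *
o=ctrl.get_obs();q=R.from_rotvec(o['orientation']);r=q.inv();print(r.apply(o['ft_force']),r.apply(o['moment']),o['ee_pos'],q.as_matrix()[:,2],o['qpos'])"
```

```text
[ -0.63705531   0.04001659 -14.81129079] [-0.02059657 -0.18275852 -0.05708882] [528.14491975 179.08496431 140.95305325] [ 0.52379725 -0.02968924 -0.85132543] [ 0.44624924  0.34328332  2.17106772 -1.10384885  0.28708524  1.52472928]
```

servo_tool:
  deltas:
    - [[0, 0, -1], [0, 0, 0]]
    - [[0, 0, -1], [0, 0, 0]]
    - [[0, 0, -1], [0, 0, 0]]
  grip: 0.55

```text
t: 8.27
ee_pos: [527.3, 178.9, 140.6]
orientation: [1.958, 1.851, 0.521]
ft_force: [-1.7, 0.2, -0.1]
width: 19.6
grasp_force: 0.7
```

servo_tool:
  deltas:
    - [[0, -2, 0.2], [0, 0, 0]]
    - [[0, -4, 0.4], [0, 0, 0]]
    - [[0, -6, 0.6], [0, 0, 0]]
    - [[0, -8, 0.8], [0, 0, 0]]
    - [[0, -10, 1], [0, 0, 0]]

```text
t: 8.68
ee_pos: [519.4, 179.5, 134.2]
orientation: [1.958, 1.851, 0.522]
ft_force: [0.2, -0.6, -0.8]
width: 19.5
grasp_force: 0.5
```

servo_tool:
  deltas:
    - [[0, -2, 0.2], [0, 0, 0]]
    - [[0, -4, 0.4], [0, 0, 0]]
    - [[0, -6, 0.6], [0, 0, 0]]
    - [[0, -8, 0.8], [0, 0, 0]]
    - [[0, -10, 1], [0, 0, 0]]

```text
t: 9.1
ee_pos: [511.9, 180.2, 128.5]
orientation: [1.957, 1.851, 0.523]
ft_force: [3.6, 0.5, 3.2]
width: 20.1
grasp_force: 2.6
```

Run:
```python
from h import *
o=ctrl.get_obs();q=R.from_rotvec(o['orientation']);r=q.inv();print(r.apply(o['ft_force']),o['ee_pos'],o['qpos'],o['width'])
p=get_image("side"); cv2.imwrite("pics/c.png",cv2.resize(p["frame"][100:300,180:400],None,fx=3,fy=3))
P=cloud(p); m=(P[:,1]>40)&(P[:,1]<290)&(P[:,2]>60)&(P[:,0]>430)&(P[:,0]<610)&(P[:,2]<165)
```

```text
[ 0.7247882   4.68826176 -0.82344823] [511.86836423 180.18716947 128.53768948] [ 0.46554127  0.35595614  2.20421832 -1.24217141  0.27885331  1.68528389] 20.077853800988624
```

View pics/c.png

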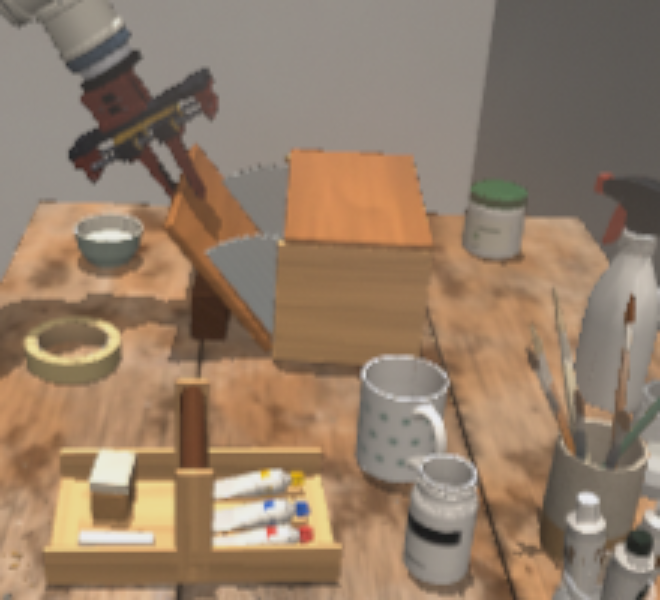

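The side view shows the panel at (215,235) leaning on the stop block at (208,305), with the bucket visible and the fingers still round its top edge. Next I release it and retreat.

servo_tool:
  deltas:
    - [[0, 4, 0], [0, 0, 0]]
    - [[0, 6, 0], [0, 0, 0]]
    - [[0, 6, 0], [0, 0, 0]]
    - [[0, 6, 0], [0, 0, 0]]
    - [[0, 6, 0], [0, 0, 0]]
  grip: -0.4

```text
t: 9.57
ee_pos: [516.7, 179.7, 131.5]
orientation: [1.958, 1.851, 0.522]
ft_force: [0.7, 0.2, 1.2]
width: 49.6
grasp_force: 0.0
```

servo_tool:
  deltas:
    - [[0, 0, -15], [0, 0, 0]]
    - [[0, 0, -35], [0, 0, 0]]
    - [[0, 0, -60], [0, 0, 0]]
    - [[0, 0, -90], [0, 0, 0]]
    - [[0, 0, -115], [0, 0, 0]]

```text
t: 9.98
ee_pos: [455.5, 183.0, 230.2]
orientation: [1.958, 1.852, 0.521]
ft_force: [0.7, 0.1, 1.0]
width: 61.7
grasp_force: 0.0
```

```bash
cat > kin.py <<'E'
import numpy as np
from scipy.spatial.transform import Rotation as R
from scipy.optimize import least_squares
S=[([1.305,.42384,1.63067,0,1.08862,-.01897],[152.5,605.5,221.9]),
([.252683,.343847,1.536646,-.00118,1.258296,.3121],[606.05,168.41,311.3]),
([.261778,.495189,1.655408,-.00016,.99039,.317846],[606.4,174.75,167.73]),
([.424052,.337198,2.129904,-.800213,.314404,1.203918],[534.13,178.8,145.03]),
([.446249,.343283,2.171068,-1.103849,.287085,1.524729],[528.14,179.08,140.95]),
([.465541,.355956,2.204218,-1.242171,.278853,1.685284],[511.87,180.19,128.54])]
def fk(q,k):
    d,a1,L1,L2,e,Lt=k
    A=R.from_euler('z',q[0]); B=A*R.from_euler('y',q[1]); C=B*R.from_euler('y',q[2])
    D=C*R.from_euler('z',q[3])*R.from_euler('y',q[4]); E=D*R.from_euler('z',q[5])
    p=np.array([0,0,d])+A.apply([a1,0,0])+B.apply([0,0,L1])+C.apply([e,0,L2])+D.apply([0,0,Lt])
    return p,E
f=lambda k:np.concatenate([fk(q,k)[0]-p for q,p in S])
fit=least_squares(f,[300,0,400,400,0,250]); K=fit.x
LO=np.array([-3,-.9,.09,-1.31,.11,-2.54]);HI=np.array([3,2.11,2.58,4.45,2.69,2.54])
def ik(p,Q,q0,E0=None):
    def g(q):
        a,E=fk(q,K); return np.r_[(a-p)/100,(E.inv()*Q*TO).as_rotvec()]
    best=None
    for s in (q0,*[np.r_[q0[:3],a,b,c] for a in(0,3.14) for b in(.5,1.5) for c in(-2,0,2)]):
        r=least_squares(g,np.clip(s,LO+1e-3,HI-1e-3),bounds=(LO,HI))
        if r.cost<1e-6: 
            d=abs(r.x-q0).max()
            if best is None or d<best[0]: best=(d,r.x)
    return best
# tool frame offset about z at the flange
TO=R.identity()
TO=R.from_rotvec([2.28243,2.15812,.0007]).inv()*fk(S[2][0],K)[1]
if __name__=="__main__":
    print(K,np.round(fit.fun,1),TO.as_rotvec())
E
python3 kin.py; python3 -c "
from h import *
o=ctrl.get_obs();print(o['t'],o['ee_pos'],o['qpos'],o['ft_force'])"
```

```text
[275.67191813  35.53216903 524.79396991 454.50553698  60.01671891
 266.31062841] [ 11.8  -2.1   1.3   1.9 -11.8  -3.5   4.5 -11.1   4.2   0.1  -2.5  -0.2
  -0.5  -1.3  -1.    0.7  -0.4  -0.7] [-2.56132961e-05  1.59416899e-05 -1.57078996e+00]
9.9833 [455.45844152 182.99326421 230.20980078] [ 0.54432164  0.0706189   2.22555932 -0.69546497  0.47766503  1.16639418] [0.68983151 0.09343749 1.04277108]
```

```bash
sed -i 's/d,a1,L1,L2,e,Lt=k/d,a1,L1,L2,e,Lt,yo=k/; s/A.apply(\[a1,0,0\])/A.apply([a1,yo,0])/; s/,0,250\])/,0,250,0])/; s/^(\[.465541/([.465541/' kin.py
sed -i 's/128.54\])\]/128.54]),([.544322,.070619,2.225559,-.695465,.477665,1.166394],[455.46,182.99,230.21])]/' kin.py
python3 kin.py
cat > feas.py <<'E'
from kin import *
from h import Rt
gp=18.7; yt=np.radians(3.5); yb=np.radians(-3.2)
n=np.array([np.cos(yb),np.sin(yb),0]);u=np.array([0,0,1])
for flip in (0,):
  for lean in (0,.3,.5,.785):
    Q=Rt(yt,lean); bar=np.array([537,-246,95.]); q0=np.array([-.4,.4,1.7,0,1.,-.3])
    s=ik(bar+Q.apply([0,0,gp]),Q,q0); print("lean",lean,"grasp",None if s is None else np.round(s[1],2))
    for th in (0,.4,.8,1.05,1.2):
        e=np.array([530,172,170.])+ (n*0 if th>.3 else u*60)
        b=e-(n*(118*np.cos(th)-95*np.sin(th))+u*(-118*np.sin(th)-95*np.cos(th)))
        Q=Rt(yb,lean-th); s=ik(b+Q.apply([0,0,gp]),Q,np.array([.3,.3,1.6,0,1.2,.3])); print("  th",th,b.round(),None if s is None else np.round(s[1],2))
E
python3 feas.py
```

```text
[ 3.12421868e+02 -5.27523929e-03  5.63086984e+02  4.84896843e+02
  7.74968150e+01  3.09660691e+02  1.19023267e+01] [ 0.  0.  0. -0.  0. -0. -0. -0. -0. -0. -0.  0.  0.  0.  0. -0. -0. -0.
  0.  0. -0.] [-2.56132961e-05  1.59416899e-05 -1.57078996e+00]
lean 0 grasp [-0.45  0.57  1.79  0.    0.78 -0.51]
  th 0 [412. 179. 325.] [0.38 0.06 1.91 0.   1.17 0.44]
  th 0.4 [458. 176. 303.] [0.27 0.34 1.66 0.12 1.52 0.29]
  th 0.8 [516. 173. 321.] [0.2  0.61 1.35 0.2  1.97 0.26]
  th 1.05 [554. 171. 320.] [0.18 0.78 1.16 0.26 2.22 0.27]
  th 1.2 [576. 169. 314.] [0.17 0.89 1.05 0.3  2.37 0.3 ]
lean 0.3 grasp [-0.53  0.52  1.96  0.39  0.44 -0.93]
  th 0 [412. 179. 325.] [ 0.48 -0.06  2.06 -0.19  0.89  0.64]
  th 0.4 [458. 176. 303.] [0.32 0.19 1.81 0.04 1.24 0.36]
  th 0.8 [516. 173. 321.] [0.23 0.46 1.47 0.14 1.7  0.27]
  th 1.05 [554. 171. 320.] [0.19 0.64 1.27 0.18 1.97 0.26]
  th 1.2 [576. 169. 314.] [0.18 0.75 1.15 0.21 2.12 0.26]
lean 0.5 grasp [-0.59  0.52  2.06  1.1   0.33 -1.67]
  th 0 [412. 179. 325.] [ 0.56 -0.12  2.16 -0.43  0.72  0.89]
  th 0.4 [458. 176. 303.] [ 0.37  0.11  1.91 -0.05  1.03  0.44]
  th 0.8 [516. 173. 321.] [0.25 0.36 1.57 0.09 1.5  0.29]
  th 1.05 [554. 171. 320.] [0.21 0.54 1.36 0.14 1.78 0.26]
  th 1.2 [576. 169. 314.] [0.19 0.65 1.23 0.17 1.94 0.25]
lean 0.785 grasp None
  th 0 [412. 179. 325.] [ 0.7  -0.13  2.31 -1.03  0.6   1.53]
  th 0.4 [458. 176. 303.] [ 0.45  0.01  2.06 -0.27  0.74  0.68]
  th 0.8 [516. 173. 321.] [0.3  0.22 1.72 0.01 1.21 0.35]
  th 1.05 [554. 171. 320.] [0.24 0.4  1.5  0.08 1.49 0.28]
  th 1.2 [576. 169. 314.] [0.21 0.51 1.38 0.11 1.66 0.26]
```

Run:
```python
from h import *
plan(interp([537,-260,270],Rt(np.radians(3.5),0),3))
```

```text
[-145.9, 37.1, 7.1] [0.183, 0.011, -0.038]
[-147.3, 32.1, -0.8] [0.183, 0.011, -0.038]
[-148.3, 25.7, -7.7] [0.183, 0.011, -0.038]
```

servo_tool:
  deltas:
    - [[-146, 37, 7], [0.183, 0.011, -0.038]]
    - [[-146, 37, 7], [0.183, 0.011, -0.038]]
    - [[-146, 37, 7], [0.183, 0.011, -0.038]]
    - [[-146, 37, 7], [0.183, 0.011, -0.038]]
    - [[-146, 37, 7], [0.183, 0.011, -0.038]]

```text
t: 10.4
ee_pos: [479.3, 62.9, 240.0]
orientation: [2.031, 2.003, 0.365]
ft_force: [-0.0, 0.7, 0.2]
width: 61.6
grasp_force: 0.0
```

servo_tool:
  deltas:
    - [[-147, 32, -1], [0.183, 0.011, -0.038]]
    - [[-147, 32, -1], [0.183, 0.011, -0.038]]
    - [[-147, 32, -1], [0.183, 0.011, -0.038]]
    - [[-147, 32, -1], [0.183, 0.011, -0.038]]
    - [[-147, 32, -1], [0.183, 0.011, -0.038]]

```text
t: 10.82
ee_pos: [507.1, -89.6, 253.8]
orientation: [2.102, 2.138, 0.189]
ft_force: [-0.2, 0.7, 0.1]
width: 61.5
grasp_force: 0.0
```

servo_tool:
  deltas:
    - [[-148, 26, -8], [0.183, 0.011, -0.038]]
    - [[-148, 26, -8], [0.183, 0.011, -0.038]]
    - [[-148, 26, -8], [0.183, 0.011, -0.038]]
    - [[-148, 26, -8], [0.183, 0.011, -0.038]]
    - [[-148, 26, -8], [0.183, 0.011, -0.038]]

```text
t: 11.23
ee_pos: [533.7, -235.8, 266.8]
orientation: [2.156, 2.281, -0.001]
ft_force: [-0.3, 0.0, 0.2]
width: 61.2
grasp_force: 0.0
```

Run:
```python
from h import *
o=ctrl.get_obs(); print(o["t"],o["ee_pos"],o["orientation"])
p=get_image("wrist"); cv2.imwrite("pics/w2.png",p["frame"])
P=cloud(p)
near=(abs(P[:,0]-537)<150)&(abs(P[:,1]+247)<100)
for lo,hi in((88,125),(2,12),(28,45)):
    T=P[near&(P[:,2]>lo)&(P[:,2]<hi)]; print(lo,len(T),rect(T),np.percentile(T,[1,50,99],axis=0).round(1).tolist())
B=P[near&(P[:,2]>100)&(P[:,2]<107.5)]; print(np.polyfit(B[:,1],B[:,0],1),B.mean(0),rect(B))
W=P[near&(P[:,2]>30)&(P[:,2]<40)&(P[:,1]<-295)]; print(np.polyfit(W[:,0],W[:,1],1))
# open bin check from scene
s=get_image("scene"); C=cloud(s); 
m=(C[:,1]>30)&(C[:,1]<310)&(C[:,0]>470)&(C[:,0]<600)&(C[:,2]>70)
C=C[m]; e=C[C[:,2]>C[:,2].max()-4]; print(np.percentile(C,[1,99],axis=0),e.mean(0),rect(e))
cv2.imwrite("pics/s2.png",s["frame"])
```

```text
11.2333 [ 533.72647352 -235.78994571  266.78235322] [ 2.15555075e+00  2.28143111e+00 -5.66417485e-04]
88 2378 (array([ 605.5, -231.9]), array([190.8, 137.4]), 10.68) [[519.5, -311.4, 92.3], [533.8, -242.4, 104.0], [684.4, -153.3, 110.4]]
2 8442 (array([ 538.7, -248.4]), array([299.6, 197.7]), 0.99) [[417.6, -312.1, 3.9], [512.5, -245.8, 6.5], [650.8, -180.2, 11.6]]
28 1558 (array([ 554. , -237.1]), array([280.8, 153.2]), 5.5) [[418.4, -318.2, 28.1], [559.5, -202.5, 35.2], [685.4, -151.4, 43.0]]
[-6.37617983e-02  5.18352389e+02] [ 533.89394785 -243.74404409  104.01642144] (array([ 533.5, -243.5]), array([ 28.9, 131.7]), 3.99)
[ 6.55217505e-02 -3.44746399e+02]
[[488.42900299  51.8559716   71.74497706]
 [598.09154748 304.46728158 156.81691811]] [500.1721496  179.95488034 155.82725771] (array([499.1, 182.8]), array([249.4,  13.8]), 86.73)
```

View pics/w2.png

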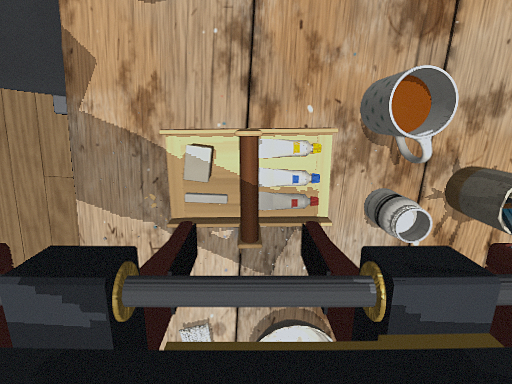

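servo_tool:
  deltas:
    - [[0, 0, 30], [0, 0, 0]]
    - [[0, 0, 60], [0, 0, 0]]
    - [[0, 0, 90], [0, 0, 0]]
    - [[0, 0, 100], [0, 0, 0]]
    - [[0, 0, 100], [0, 0, 0]]

```text
t: 11.75
ee_pos: [530.8, -229.5, 164.2]
orientation: [-2.149, -2.285, 0.002]
ft_force: [-0.5, -0.3, 0.5]
width: 61.2
grasp_force: 0.0
```

Run:
```python
from h import *
plan([([534.1,-247,76.5],Rt(np.radians(3.7),0))])
```

```text
[-17.9, 2.6, 87.7] [-0.004, -0.003, -0.003]
```

servo_tool:
  deltas:
    - [[-10, 2, 10], [0, 0, 0]]
    - [[-18, 2.6, 30], [0, 0, 0]]
    - [[-18, 2.6, 60], [0, 0, 0]]
    - [[-18, 2.6, 80], [0, 0, 0]]
    - [[-18, 2.6, 87.5], [0, 0, 0]]

```text
t: 12.17
ee_pos: [536.4, -250.0, 78.1]
orientation: [2.154, 2.287, 0.0]
ft_force: [0.4, -0.3, -0.7]
width: 61.3
grasp_force: 0.0
```

servo_tool:
  deltas:
    - [[0, 0, 0], [0, 0, 0]]
    - [[0, 0, 0], [0, 0, 0]]
    - [[0, 0, 0], [0, 0, 0]]
    - [[0, 0, 0], [0, 0, 0]]
    - [[0, 0, 0], [0, 0, 0]]
  grip: 1

```text
t: 12.58
ee_pos: [537.5, -250.2, 80.7]
orientation: [2.151, 2.285, 0.002]
ft_force: [0.2, 0.6, 0.3]
width: 31.6
grasp_force: 0.0
```

servo_tool:
  deltas:
    - [[0, 0, 0], [0, 0, 0]]
    - [[0, 0, 0], [0, 0, 0]]

```text
t: 12.75
ee_pos: [536.4, -249.9, 80.1]
orientation: [2.153, 2.287, 0.0]
ft_force: [-3.4, -0.5, 6.9]
width: 21.4
grasp_force: 30.0
```

servo_tool:
  deltas:
    - [[0, 0, 0], [0, 0, 0]]
    - [[0, -2, 2], [0, 0, 0]]
    - [[0, -2.5, 4], [0, 0, 0]]
    - [[0, -2.5, 4], [0, 0, 0]]
    - [[0, -2.5, 4], [0, 0, 0]]
  grip: 0.25

```text
t: 13.17
ee_pos: [534.0, -249.8, 75.0]
orientation: [2.153, 2.287, 0.001]
ft_force: [-0.1, 0.3, 0.5]
width: 32.6
grasp_force: 0.0
```

servo_tool:
  deltas:
    - [[0, 0, 0], [0, 0, 0]]
    - [[0, 0, 0], [0, 0, 0]]
    - [[0, 0, 0], [0, 0, 0]]
    - [[0, 0, 0], [0, 0, 0]]
  grip: 1

```text
t: 13.5
ee_pos: [534.6, -250.0, 75.3]
orientation: [2.152, 2.286, 0.001]
ft_force: [2.0, -0.1, -2.2]
width: 21.5
grasp_force: 30.0
```

Run:
```python
from h import *
o=ctrl.get_obs(); print(o)
```

```text
{'t': 13.5, 'qpos': array([-4.57800564e-01,  5.73125968e-01,  1.79306124e+00,  3.11312456e-04,
        7.73499877e-01, -5.18182609e-01]), 'qvel': array([-0.00143666,  0.00165328,  0.00043319, -0.00072085,  0.00113716,
       -0.00100986]), 'joint_torque': array([-3.69292488e-01, -5.62234497e+01, -1.91042823e+01, -7.35905673e-02,
        5.23406602e-01,  1.00305781e-02]), 'ee_pos': array([ 534.5569845 , -250.04173828,   75.34320808]), 'orientation': array([2.15242085e+00, 2.28596676e+00, 1.20343660e-03]), 'ft_force': array([ 1.988304  , -0.0622064 , -2.20607272]), 'moment': array([-0.08021214, -0.23854359,  0.02909801]), 'grasp_force': 29.998528361320496, 'width': 21.50537549997945}
```

```bash
cat >> h.py <<'E'
def mj(s): return 10*s**3-15*s**4+6*s**5
def rows(traj,start=None,per=5):
    "traj: list of (tcp,R) per row; print calls, rows relative to each call's start"
    o=ctrl.get_obs(); p,r=start or (np.array(o["ee_pos"]),R.from_rotvec(o["orientation"]))
    for i in range(0,len(traj),per):
        c=traj[i:i+per]
        print([[np.round(r.inv().apply(P-p),1).tolist(),np.round((r.inv()*Q).as_rotvec(),3).tolist()] for P,Q in c])
        p,r=c[-1]
E
python3 - <<'E'
from h import *
from scipy.spatial.transform import Slerp
o=ctrl.get_obs(); p0=np.array(o["ee_pos"]);r0=R.from_rotvec(o["orientation"])
A=np.array([417,179,280-18.7]);rA=Rt(np.radians(-3.2),0)
p1=p0+[0,0,90]
t=[(p0+(p1-p0)*mj(i/10),r0) for i in range(1,11)]
sl=Slerp([0,1],R.concatenate([r0,rA]))
t+=[(p1+(A-p1)*mj(i/30),sl(mj(i/30))) for i in range(1,31)]
rows(t)
E
```

```text
[[[-0.0, 0.0, -0.8], [0.0, 0.0, 0.0]], [[-0.0, 0.0, -5.2], [0.0, 0.0, 0.0]], [[-0.0, 0.0, -14.7], [0.0, 0.0, 0.0]], [[-0.0, 0.1, -28.6], [0.0, 0.0, 0.0]], [[-0.0, 0.1, -45.0], [0.0, 0.0, 0.0]]]
[[[-0.0, 0.0, -16.4], [0.0, 0.0, 0.0]], [[-0.0, 0.1, -30.3], [0.0, 0.0, 0.0]], [[-0.0, 0.1, -39.8], [0.0, 0.0, 0.0]], [[-0.0, 0.1, -44.2], [0.0, 0.0, 0.0]], [[-0.0, 0.1, -45.0], [0.0, 0.0, 0.0]]]
[[[0.2, -0.0, -0.0], [0.0, 0.0, 0.0]], [[1.2, -0.2, -0.3], [0.0, 0.0, 0.0]], [[3.7, -0.8, -0.8], [0.0, 0.0, 0.001]], [[8.4, -1.8, -1.9], [0.0, 0.0, 0.002]], [[15.4, -3.2, -3.4], [0.0, 0.0, 0.004]]]
[[[9.8, -2.1, -2.2], [0.0, 0.0, 0.003]], [[22.3, -4.8, -4.9], [0.0, 0.0, 0.006]], [[37.6, -8.0, -8.3], [0.0, 0.0, 0.01]], [[55.5, -11.9, -12.3], [0.0, 0.0, 0.015]], [[75.8, -16.2, -16.8], [0.0, 0.0, 0.02]]]
[[[22.4, -5.3, -5.0], [0.0, 0.0, 0.006]], [[46.6, -11.0, -10.4], [0.0, 0.0, 0.012]], [[72.1, -17.0, -16.1], [0.0, 0.0, 0.019]], [[98.6, -23.2, -21.9], [0.0, 0.0, 0.026]], [[125.6, -29.6, -28.0], [0.001, 0.0, 0.034]]]
[[[26.7, -7.3, -6.0], [0.0, 0.0, 0.007]], [[53.0, -14.4, -11.9], [0.0, 0.0, 0.014]], [[78.4, -21.3, -17.6], [0.0, 0.0, 0.021]], [[102.3, -27.8, -22.9], [0.0, 0.0, 0.028]], [[124.5, -33.8, -27.9], [0.001, 0.0, 0.034]]]
[[[19.9, -6.1, -4.5], [0.0, 0.0, 0.005]], [[37.4, -11.5, -8.5], [0.0, 0.0, 0.01]], [[52.4, -16.1, -11.8], [0.0, 0.0, 0.014]], [[64.6, -19.9, -14.6], [0.0, 0.0, 0.018]], [[74.1, -22.8, -16.8], [0.0, 0.0, 0.02]]]
[[[6.9, -2.3, -1.6], [0.0, 0.0, 0.002]], [[11.4, -3.8, -2.6], [0.0, 0.0, 0.003]], [[13.9, -4.6, -3.1], [0.0, 0.0, 0.004]], [[14.8, -4.9, -3.4], [0.0, 0.0, 0.004]], [[15.0, -5.0, -3.4], [0.0, 0.0, 0.004]]]
```

servo_tool:
  deltas:
    - [[0, 0, -1], [0, 0, 0]]
    - [[0, 0, -5], [0, 0, 0]]
    - [[0, 0, -15], [0, 0, 0]]
    - [[0, 0, -29], [0, 0, 0]]
    - [[0, 0, -45], [0, 0, 0]]

```text
t: 13.92
ee_pos: [533.3, -249.5, 120.6]
orientation: [-2.153, -2.286, 0.0]
ft_force: [0.7, -0.6, -4.4]
width: 21.5
grasp_force: 30.0
```

servo_tool:
  deltas:
    - [[0, 0, -16], [0, 0, 0]]
    - [[0, 0, -30], [0, 0, 0]]
    - [[0, 0, -40], [0, 0, 0]]
    - [[0, 0, -44], [0, 0, 0]]
    - [[0, 0, -45], [0, 0, 0]]

```text
t: 14.33
ee_pos: [534.4, -250.1, 166.4]
orientation: [2.152, 2.285, 0.001]
ft_force: [-0.4, 0.9, -5.8]
width: 21.7
grasp_force: 30.0
```

```bash
cat >> h.py <<'E'
def trayang(show=None):
    p=get_image("wrist"); P=cloud(p); o=ctrl.get_obs(); r=R.from_rotvec(o["orientation"])
    L=r.inv().apply(P-np.array(o["ee_pos"]))   # tool axes
    if show: cv2.imwrite(show,p["frame"])
    # floor / walls: fit z of tool vs tool y, for points 60..90 below TCP
    m=(abs(L[:,1])<118)&(abs(L[:,0])<60)&(L[:,2]>50)&(L[:,2]<110); F=L[m]
    for side in (F[:,1]<-20,F[:,1]>20):
        G=F[side]; print("n",len(G),"med",np.median(G,0).round(1) if len(G) else None)
    return L
E
python3 - <<'E'
from h import *
o=ctrl.get_obs(); print(o["ee_pos"],o["ft_force"],o["moment"],o["width"])
L=trayang("pics/w3.png")
E
```

```text
[ 534.37066709 -250.06774026  166.43429635] [-0.4320735   0.8968724  -5.77706931] [-0.12195428  0.08878195  0.02507463] 21.712783294814084
n 9762 med [ 12.9 -57.1  68.2]
n 11612 med [17.5 62.9 65.5]
```

View pics/w3.png

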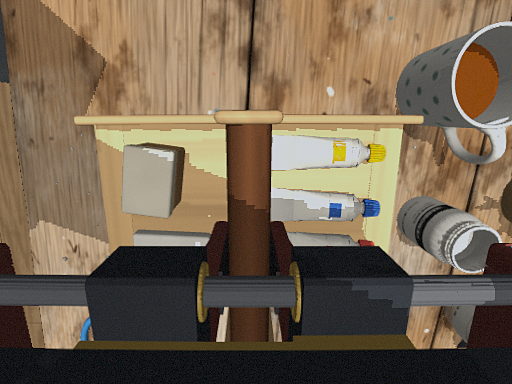

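The wrist view shows the tray held by its bar, with the cork at (155,180), the chalk at (170,238) and the tubes at (330,155), (325,205) and (330,238) in place. Next I carry it to the bin.

servo_tool:
  deltas:
    - [[0, 0, 0], [0, 0, 0]]
    - [[1, 0, 0], [0, 0, 0]]
    - [[4, -1, -1], [0, 0, 0.001]]
    - [[8, -2, -2], [0, 0, 0.002]]
    - [[15, -3, -3], [0, 0, 0.004]]

```text
t: 14.8
ee_pos: [529.9, -234.9, 168.0]
orientation: [2.159, 2.282, 0.0]
ft_force: [0.5, -0.6, -5.3]
width: 21.6
grasp_force: 30.0
```

servo_tool:
  deltas:
    - [[10, -2, -2], [0, 0, 0.003]]
    - [[22, -5, -5], [0, 0, 0.006]]
    - [[38, -8, -8], [0, 0, 0.01]]
    - [[56, -12, -12], [0, 0, 0.015]]
    - [[76, -16, -17], [0, 0, 0.02]]

```text
t: 15.22
ee_pos: [509.1, -158.6, 185.5]
orientation: [2.181, 2.26, 0.001]
ft_force: [-1.0, 0.1, -5.9]
width: 21.0
grasp_force: 30.0
```

servo_tool:
  deltas:
    - [[22, -5, -5], [0, 0, 0.006]]
    - [[47, -11, -10], [0, 0, 0.012]]
    - [[72, -17, -16], [0, 0, 0.019]]
    - [[99, -23, -22], [0, 0, 0.026]]
    - [[126, -30, -28], [0, 0, 0.034]]

```text
t: 15.63
ee_pos: [474.3, -33.4, 213.8]
orientation: [2.219, 2.222, 0.002]
ft_force: [0.7, 0.5, -5.6]
width: 21.2
grasp_force: 30.0
```

servo_tool:
  deltas:
    - [[27, -7, -6], [0, 0, 0.007]]
    - [[53, -14, -12], [0, 0, 0.014]]
    - [[78, -21, -18], [0, 0, 0.021]]
    - [[102, -28, -23], [0, 0, 0.028]]
    - [[124, -34, -28], [0, 0, 0.034]]

```text
t: 16.05
ee_pos: [440.2, 89.8, 242.2]
orientation: [2.254, 2.184, 0.002]
ft_force: [0.1, -2.4, -3.4]
width: 21.4
grasp_force: 29.9
```

servo_tool:
  deltas:
    - [[20, -6, -4], [0, 0, 0.005]]
    - [[37, -12, -8], [0, 0, 0.01]]
    - [[52, -16, -12], [0, 0, 0.014]]
    - [[65, -20, -15], [0, 0, 0.018]]
    - [[74, -23, -17], [0, 0, 0.02]]

```text
t: 16.47
ee_pos: [419.2, 165.0, 258.7]
orientation: [2.277, 2.164, 0.003]
ft_force: [-0.6, 0.3, -4.9]
width: 21.5
grasp_force: 30.0
```

servo_tool:
  deltas:
    - [[7, -2, -2], [0, 0, 0.002]]
    - [[11, -4, -3], [0, 0, 0.003]]
    - [[14, -5, -3], [0, 0, 0.004]]
    - [[15, -5, -3], [0, 0, 0.004]]
    - [[15, -5, -3], [0, 0, 0.004]]

```text
t: 16.88
ee_pos: [416.2, 178.4, 260.9]
orientation: [2.282, 2.158, 0.0]
ft_force: [-0.4, 0.3, -5.5]
width: 21.5
grasp_force: 30.0
```

```bash
cat > tip.py <<'E'
from h import *
import sys
th0,th1,N=map(float,sys.argv[1:4]); N=int(N); ex,ey,ez=map(float,sys.argv[4:7])
yb=np.radians(-3.2); n=np.array([np.cos(yb),np.sin(yb),0]);u=np.array([0,0,1.])
o=ctrl.get_obs(); p0=np.array(o["ee_pos"]);r0=R.from_rotvec(o["orientation"])
def end(p,Q,off=0): # tray end from tool pose (tray aligned with tool)
    b=p-Q.apply([0,0,18.7]); return b+Q.apply([0,118,95])
e0=end(p0,r0); e1=np.array([ex,ey,ez]); print("end now",e0.round(1),"z",r0.as_matrix()[:,2].round(3))
t=[]
for i in range(1,N+1):
    s=mj(i/N); th=th0+(th1-th0)*s; e=e0+(e1-e0)*s; Q=Rt(yb,-th)
    t.append((e-Q.apply([0,118,95])+Q.apply([0,0,18.7]),Q))
print(t[-1][0]); rows(t)
E
python3 tip.py 0 1.05 30 533 173 178
```

```text
end now [534.1 171.8 184.7] z [ 0.001 -0.001 -1.   ]
[540.4593594  172.58295706 318.32061157]
[[[-0.1, 0.1, -0.2], [0.001, 0.001, -0.0]], [[-0.1, 0.3, -0.4], [0.004, 0.001, -0.0]], [[-0.0, 0.8, -1.1], [0.01, 0.001, -0.0]], [[-0.0, 1.6, -2.3], [0.021, 0.001, -0.0]], [[-0.0, 3.0, -4.2], [0.038, 0.001, -0.0]]]
[[[0.0, 1.8, -2.6], [0.024, 0.0, 0.0]], [[0.1, 4.2, -5.9], [0.054, 0.0, -0.0]], [[0.1, 7.3, -9.8], [0.091, -0.0, -0.0]], [[0.1, 11.1, -14.2], [0.134, -0.0, 0.0]], [[0.2, 15.7, -19.0], [0.183, 0.0, -0.0]]]
[[[0.1, 4.3, -5.9], [0.054, -0.0, 0.0]], [[0.1, 9.4, -12.1], [0.113, 0.0, 0.0]], [[0.2, 15.1, -18.2], [0.175, 0.0, 0.0]], [[0.3, 21.5, -24.2], [0.239, 0.0, 0.0]], [[0.3, 28.4, -29.9], [0.305, 0.0, 0.0]]]
[[[0.1, 5.4, -7.2], [0.065, -0.0, 0.0]], [[0.1, 11.2, -13.8], [0.13, 0.0, -0.0]], [[0.2, 17.1, -19.9], [0.192, -0.0, -0.0]], [[0.3, 23.1, -25.3], [0.25, 0.0, 0.0]], [[0.3, 29.0, -30.0], [0.305, -0.0, -0.0]]]
[[[0.1, 4.1, -5.5], [0.049, 0.0, 0.0]], [[0.1, 7.9, -10.1], [0.092, 0.0, 0.0]], [[0.1, 11.3, -13.9], [0.129, 0.0, -0.0]], [[0.2, 14.3, -17.0], [0.16, 0.0, 0.0]], [[0.2, 16.6, -19.3], [0.183, 0.0, -0.0]]]
[[[0.0, 1.4, -1.9], [0.017, -0.0, 0.0]], [[0.0, 2.3, -3.2], [0.028, 0.0, 0.0]], [[0.0, 2.9, -3.9], [0.034, -0.0, 0.0]], [[0.0, 3.1, -4.1], [0.037, -0.0, 0.0]], [[0.0, 3.1, -4.2], [0.037, 0.0, 0.0]]]
```

servo_tool:
  deltas:
    - [[0, 0, 0], [0.001, 0, 0]]
    - [[0, 0.3, -0.4], [0.004, 0, 0]]
    - [[0, 0.8, -1], [0.01, 0, 0]]
    - [[0, 1.6, -2.3], [0.021, 0, 0]]
    - [[0, 3, -4], [0.038, 0, 0]]

```text
t: 17.3
ee_pos: [419.1, 178.2, 265.1]
orientation: [-2.263, -2.139, 0.041]
ft_force: [0.2, 0.7, -5.2]
width: 21.1
grasp_force: 30.0
```

servo_tool:
  deltas:
    - [[0, 2, -2.6], [0.024, 0, 0]]
    - [[0, 4, -6], [0.054, 0, 0]]
    - [[0, 7, -10], [0.091, 0, 0]]
    - [[0, 11, -14], [0.134, 0, 0]]
    - [[0, 16, -19], [0.183, 0, 0]]

```text
t: 17.72
ee_pos: [436.3, 177.5, 283.9]
orientation: [-2.159, -2.042, 0.227]
ft_force: [-0.0, -0.1, -5.0]
width: 21.6
grasp_force: 30.0
```

servo_tool:
  deltas:
    - [[0, 4, -6], [0.054, 0, 0]]
    - [[0, 9, -12], [0.113, 0, 0]]
    - [[0, 15, -18], [0.175, 0, 0]]
    - [[0, 21.5, -24], [0.239, 0, 0]]
    - [[0, 28.5, -30], [0.305, 0, 0]]

```text
t: 18.13
ee_pos: [471.6, 175.5, 307.0]
orientation: [-1.972, -1.866, 0.502]
ft_force: [-1.1, -0.3, -4.4]
width: 21.5
grasp_force: 30.0
```

```bash
python3 - <<'E'
from h import *
o=ctrl.get_obs(); print(o["ee_pos"],o["ft_force"],o["moment"],o["width"],R.from_rotvec(o["orientation"]).as_matrix()[:,2])
p=get_image("side"); w=get_image("wrist")
cv2.imwrite("pics/d.png",np.hstack([cv2.resize(p["frame"][20:270,170:400],(400,435)),cv2.resize(w["frame"],(400,435))]))
E
python3 tip.py 0.52 1.05 15 533 173 178
```

```text
[471.60306323 175.48429328 307.02780449] [-1.14805841 -0.27228353 -4.39409666] [ 0.22212597 -0.71874641 -0.0438432 ] 21.487920243251345 [-0.50160112  0.02861319 -0.8646257 ]
end now [536.8 171.6 180.3] z [-0.501  0.029 -0.865]
[540.4593594  172.58295706 318.32061157]
[[[-0.1, -0.3, 0.5], [-0.004, -0.001, -0.001]], [[-0.0, 0.3, -0.5], [0.005, -0.001, -0.001]], [[-0.0, 1.9, -2.8], [0.026, -0.001, -0.001]], [[0.1, 4.5, -6.4], [0.059, -0.001, -0.001]], [[0.2, 8.3, -11.2], [0.106, -0.001, -0.001]]]
[[[0.1, 4.3, -6.2], [0.057, 0.0, 0.0]], [[0.3, 9.6, -12.7], [0.121, -0.0, -0.0]], [[0.4, 15.6, -19.1], [0.187, -0.0, 0.0]], [[0.5, 21.8, -24.9], [0.251, -0.0, -0.0]], [[0.7, 27.6, -29.7], [0.308, 0.0, 0.0]]]
[[[0.1, 3.6, -5.0], [0.047, -0.0, -0.0]], [[0.2, 6.5, -8.6], [0.081, 0.0, 0.0]], [[0.2, 8.2, -10.7], [0.101, -0.0, 0.0]], [[0.2, 9.0, -11.5], [0.11, -0.0, -0.0]], [[0.2, 9.1, -11.7], [0.111, 0.0, 0.0]]]
```

View pics/d.png

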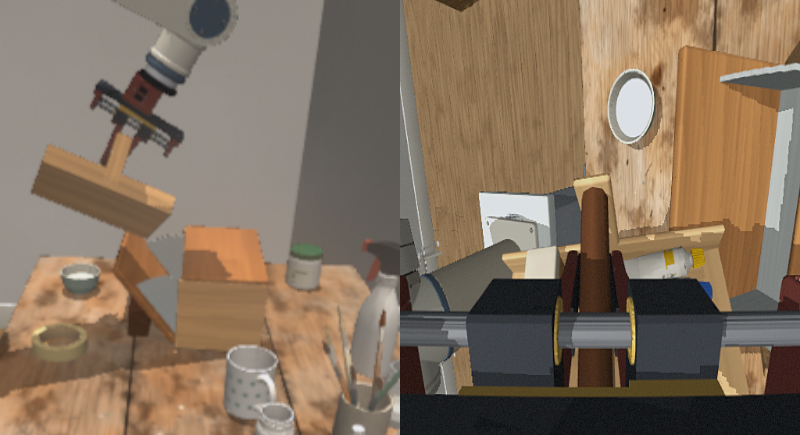

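The left half shows the tray tilted about 30°, its lower end at (165,225) just above the open bin. The right half shows the tubes still in, at (660,265). I keep tipping.

servo_tool:
  deltas:
    - [[0, 0.8, -1], [0.01, 0, 0]]
    - [[0, 1.8, -2.5], [0.022, 0, 0]]
    - [[0, 3, -4.3], [0.04, 0, 0]]
    - [[0, 5, -7], [0.066, 0, 0]]
    - [[0, 8.3, -11.2], [0.106, 0, 0]]

```text
t: 18.65
ee_pos: [482.4, 175.1, 313.1]
orientation: [-1.904, -1.802, 0.588]
ft_force: [0.6, 0.4, -5.1]
width: 21.5
grasp_force: 30.0
```

servo_tool:
  deltas:
    - [[0, 4.3, -6.2], [0.057, 0, 0]]
    - [[0, 9.6, -12.7], [0.121, 0, 0]]
    - [[0, 15.6, -19], [0.187, 0, 0]]
    - [[0, 21.8, -25], [0.251, 0, 0]]
    - [[0.5, 27.6, -29.7], [0.308, 0, 0]]

```text
t: 19.07
ee_pos: [523.4, 173.2, 320.2]
orientation: [-1.695, -1.603, 0.814]
ft_force: [0.6, 0.2, -5.3]
width: 21.0
grasp_force: 30.0
```

servo_tool:
  deltas:
    - [[0, 3.6, -5], [0.047, 0, 0]]
    - [[0, 6.5, -8.6], [0.081, 0, 0]]
    - [[0, 8.2, -10.7], [0.101, 0, 0]]
    - [[0, 9, -11.5], [0.11, 0, 0]]
    - [[0, 9, -11.7], [0.111, 0, 0]]

```text
t: 19.48
ee_pos: [537.5, 172.4, 319.2]
orientation: [-1.618, -1.53, 0.886]
ft_force: [0.2, -1.3, -4.0]
width: 21.6
grasp_force: 30.0
```

servo_tool:
  deltas:
    - [[0, 0, 0], [0, 0, 0]]
    - [[0, 0, 0], [0, 0, 0]]
    - [[0, 0, 0], [0, 0, 0]]
    - [[0, 0, 0], [0, 0, 0]]
    - [[0, 0, 0], [0, 0, 0]]

```text
t: 19.9
ee_pos: [537.3, 172.4, 319.9]
orientation: [-1.618, -1.53, 0.886]
ft_force: [0.4, 0.1, -4.1]
width: 21.2
grasp_force: 30.0
```

Run:
```python
from h import *
o=ctrl.get_obs(); print(o["ee_pos"],o["ft_force"],o["moment"],o["width"],R.from_rotvec(o["orientation"]).as_matrix()[:,2])
p=get_image("side"); w=get_image("wrist")
cv2.imwrite("pics/e.png",np.hstack([cv2.resize(p["frame"][20:270,170:400],(400,435)),cv2.resize(w["frame"],(400,435))]))
```

```text
[537.3367157  172.39433699 319.85008507] [ 0.43790654  0.14253938 -4.07539663] [ 0.10961351 -1.08941443  0.03685991] 21.209112299278267 [-0.86560908  0.04828722 -0.49838667]
```

View pics/e.png

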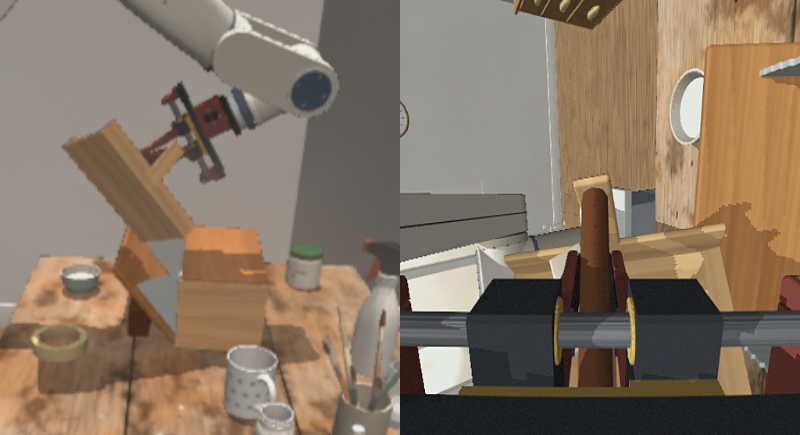

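The tray is now tilted about 60°. In the wrist view the yellow and blue tubes are gone, but the red one's place is hidden. I tip a bit further to make sure.

```bash
python3 tip.py 1.047 1.2 5 531 172.5 180
```

```text
end now [530.  172.7 179.3] z [-0.866  0.048 -0.498]
[559.31215297 170.91710491 317.62850881]
[[[-0.0, 0.5, -0.8], [0.006, 0.0, -0.0]], [[-0.1, 3.6, -5.7], [0.046, 0.0, -0.0]], [[-0.2, 8.3, -12.4], [0.102, 0.0, -0.0]], [[-0.2, 11.9, -17.0], [0.142, 0.0, -0.0]], [[-0.2, 12.7, -18.0], [0.151, 0.0, -0.0]]]
```

servo_tool:
  deltas:
    - [[0, 0.5, -0.8], [0.006, 0, 0]]
    - [[0, 3.6, -5.7], [0.046, 0, 0]]
    - [[0, 8.3, -12.4], [0.102, 0, 0]]
    - [[0, 12, -17], [0.142, 0, 0]]
    - [[0, 12.7, -18], [0.151, 0, 0]]

```text
t: 20.42
ee_pos: [559.8, 170.8, 315.5]
orientation: [-1.507, -1.424, 0.98]
ft_force: [0.3, -0.4, -4.4]
width: 21.4
grasp_force: 30.0
```

servo_tool:
  deltas:
    - [[0, 0, 0], [0, 0, 0]]
    - [[0, 0, 0], [0, 0, 0]]
    - [[0, 0, 0], [0, 0, 0]]
    - [[0, 0, 0], [0, 0, 0]]
    - [[0, 0, 0], [0, 0, 0]]

```text
t: 20.83
ee_pos: [559.2, 171.2, 318.1]
orientation: [-1.51, -1.428, 0.977]
ft_force: [-0.2, -0.4, -4.3]
width: 21.2
grasp_force: 30.0
```

```bash
python3 tip.py 1.2 0 25 531 172.5 195
```

```text
end now [531.  172.8 180.5] z [-0.93   0.052 -0.363]
[413.18398983 179.08693759 271.3       ]
[[[-0.0, -0.0, -0.0], [-0.0, 0.0, 0.0]], [[-0.0, -0.4, 0.5], [-0.005, 0.0, 0.0]], [[-0.0, -1.4, 1.9], [-0.016, 0.0, 0.0]], [[-0.0, -3.2, 4.3], [-0.037, 0.0, 0.0]], [[-0.0, -5.7, 8.0], [-0.069, 0.0, 0.0]]]
[[[-0.0, -3.6, 4.9], [-0.042, 0.0, 0.0]], [[-0.0, -7.8, 11.1], [-0.096, 0.0, -0.0]], [[-0.0, -12.3, 18.8], [-0.159, -0.0, -0.0]], [[-0.1, -16.9, 27.9], [-0.232, 0.0, 0.0]], [[-0.1, -21.1, 38.2], [-0.311, 0.0, 0.0]]]
[[[-0.0, -6.8, 9.6], [-0.085, -0.0, -0.0]], [[-0.0, -13.0, 20.2], [-0.174, 0.0, 0.0]], [[-0.1, -18.2, 31.3], [-0.264, 0.0, -0.0]], [[-0.1, -22.2, 42.6], [-0.353, -0.0, -0.0]], [[-0.1, -25.1, 53.7], [-0.438, 0.0, -0.0]]]
[[[-0.0, -6.1, 8.8], [-0.08, -0.0, -0.0]], [[-0.0, -10.9, 17.1], [-0.152, 0.0, 0.0]], [[-0.1, -14.6, 24.6], [-0.216, -0.0, -0.0]], [[-0.1, -17.2, 31.1], [-0.269, -0.0, -0.0]], [[-0.1, -19.1, 36.3], [-0.311, -0.0, -0.0]]]
[[[-0.0, -2.4, 3.4], [-0.031, 0.0, -0.0]], [[-0.0, -3.9, 5.6], [-0.052, 0.0, 0.0]], [[-0.0, -4.7, 6.9], [-0.064, 0.0, -0.0]], [[-0.0, -5.0, 7.5], [-0.069, 0.0, -0.0]], [[-0.0, -5.1, 7.5], [-0.07, 0.0, 0.0]]]
```

servo_tool:
  deltas:
    - [[0, 0, 0], [0, 0, 0]]
    - [[0, -0.4, 0.5], [-0.005, 0, 0]]
    - [[0, -1.4, 1.9], [-0.016, 0, 0]]
    - [[0, -3.2, 4.3], [-0.037, 0, 0]]
    - [[0, -5.7, 8], [-0.069, 0, 0]]

```text
t: 21.25
ee_pos: [549.7, 171.6, 319.2]
orientation: [-1.56, -1.475, 0.936]
ft_force: [-0.5, 0.3, -4.4]
width: 21.5
grasp_force: 30.0
```

servo_tool:
  deltas:
    - [[0, -3.6, 4.9], [-0.042, 0, 0]]
    - [[0, -7.8, 11], [-0.096, 0, 0]]
    - [[0, -12.3, 18.8], [-0.159, 0, 0]]
    - [[0, -16.9, 27.9], [-0.232, 0, 0]]
    - [[0, -21, 38], [-0.311, 0, 0]]

```text
t: 21.67
ee_pos: [506.3, 173.9, 322.8]
orientation: [-1.781, -1.684, 0.728]
ft_force: [-0.4, -0.2, -3.7]
width: 21.4
grasp_force: 30.0
```

servo_tool:
  deltas:
    - [[0, -6.8, 9.6], [-0.085, 0, 0]]
    - [[0, -13, 20.2], [-0.174, 0, 0]]
    - [[0, -18.2, 31.3], [-0.264, 0, 0]]
    - [[0, -22.2, 42.6], [-0.353, 0, 0]]
    - [[0, -25, 53.7], [-0.438, 0, 0]]

```text
t: 22.08
ee_pos: [449.4, 177.1, 305.3]
orientation: [-2.066, -1.955, 0.372]
ft_force: [-0.5, 0.3, -3.2]
width: 21.5
grasp_force: 30.0
```

servo_tool:
  deltas:
    - [[0, -6, 8.8], [-0.08, 0, 0]]
    - [[0, -11, 17], [-0.152, 0, 0]]
    - [[0, -14.6, 24.6], [-0.216, 0, 0]]
    - [[0, -17.2, 31], [-0.269, 0, 0]]
    - [[0, -19, 36.3], [-0.311, 0, 0]]

```text
t: 22.5
ee_pos: [417.3, 178.6, 278.2]
orientation: [-2.245, -2.124, 0.074]
ft_force: [-0.1, -0.1, -3.1]
width: 21.7
grasp_force: 30.0
```

servo_tool:
  deltas:
    - [[0, -2.4, 3.4], [-0.031, 0, 0]]
    - [[0, -3.9, 5.6], [-0.052, 0, 0]]
    - [[0, -4.7, 6.9], [-0.064, 0, 0]]
    - [[0, -5, 7.5], [-0.069, 0, 0]]
    - [[0, -5, 7.5], [-0.07, 0, 0]]

```text
t: 22.92
ee_pos: [413.2, 179.2, 270.9]
orientation: [-2.282, -2.158, 0.002]
ft_force: [0.5, -0.1, -3.9]
width: 21.4
grasp_force: 30.0
```

Run:
```python
from h import *
from scipy.spatial.transform import Slerp
o=ctrl.get_obs(); p0=np.array(o["ee_pos"]);r0=R.from_rotvec(o["orientation"]); print(p0,o["ft_force"],r0.as_matrix()[:,2])
w=get_image("wrist"); s=get_image("scene")
cv2.imwrite("pics/f.png",np.hstack([cv2.resize(s["frame"][100:300,100:400],(400,267)),cv2.resize(w["frame"],(356,267))]))
p1=np.array([534.5,-250,170.]);A=p0;rA=Rt(np.radians(3.7),0)
sl=Slerp([0,1],R.concatenate([r0,rA]))
t=[(A+(p1-A)*mj(i/30),sl(mj(i/30))) for i in range(1,31)]
rows(t)
```

```text
[413.21285424 179.15202387 270.88108954] [ 0.53818555 -0.10187631 -3.87836819] [-1.83090599e-03 -1.66839802e-04 -9.99998310e-01]
[[[-0.3, -0.6, 0.0], [0.0, -0.0, -0.0]], [[-1.3, -0.2, 0.3], [0.0, -0.0, -0.001]], [[-3.7, 0.6, 0.9], [-0.0, -0.0, -0.001]], [[-8.2, 2.2, 1.9], [-0.0, -0.0, -0.003]], [[-15.1, 4.5, 3.6], [-0.0, -0.0, -0.005]]]
[[[-9.5, 3.2, 2.3], [-0.0, 0.0, -0.003]], [[-21.6, 7.3, 5.2], [-0.0, 0.0, -0.006]], [[-36.5, 12.4, 8.7], [-0.0, 0.0, -0.01]], [[-53.9, 18.3, 12.9], [-0.0, 0.0, -0.015]], [[-73.6, 25.0, 17.6], [-0.0, 0.0, -0.021]]]
[[[-22.0, 7.0, 5.2], [-0.0, 0.0, -0.006]], [[-45.7, 14.5, 10.8], [-0.0, 0.0, -0.013]], [[-70.8, 22.4, 16.8], [-0.0, 0.0, -0.02]], [[-96.9, 30.6, 23.0], [-0.0, 0.0, -0.027]], [[-123.4, 39.0, 29.2], [-0.001, 0.0, -0.035]]]
[[[-26.8, 7.4, 6.3], [-0.0, 0.0, -0.007]], [[-53.1, 14.8, 12.5], [-0.0, 0.0, -0.015]], [[-78.4, 21.8, 18.4], [-0.0, 0.0, -0.022]], [[-102.4, 28.5, 24.0], [-0.0, 0.0, -0.029]], [[-124.7, 34.7, 29.2], [-0.001, 0.0, -0.035]]]
[[[-20.3, 4.9, 4.7], [-0.0, 0.0, -0.006]], [[-38.2, 9.2, 8.9], [-0.0, 0.0, -0.011]], [[-53.4, 12.9, 12.4], [-0.0, 0.0, -0.015]], [[-65.9, 15.9, 15.3], [-0.0, 0.0, -0.018]], [[-75.6, 18.2, 17.6], [-0.0, 0.0, -0.021]]]
[[[-7.1, 1.5, 1.6], [-0.0, 0.0, -0.002]], [[-11.7, 2.6, 2.7], [-0.0, 0.0, -0.003]], [[-14.3, 3.1, 3.3], [-0.0, 0.0, -0.004]], [[-15.3, 3.3, 3.5], [-0.0, 0.0, -0.004]], [[-15.5, 3.4, 3.6], [-0.0, 0.0, -0.004]]]
```

View pics/f.png

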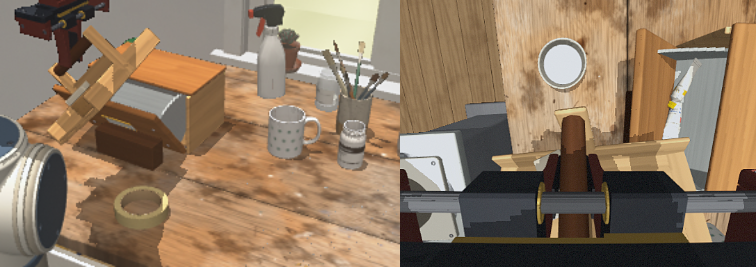

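In the scene view on the left the tray is back near level over the open bin. In the wrist view on the right a tube lies in the bucket at (680,100), and the visible part of the +x section is empty. I carry the tray back.

servo_tool:
  deltas:
    - [[0, 0, 0], [0, 0, 0]]
    - [[-1, 0, 0.3], [0, 0, -0.001]]
    - [[-3.7, 0.7, 0.9], [0, 0, -0.001]]
    - [[-8, 2, 2], [0, 0, -0.003]]
    - [[-15, 4.5, 3.6], [0, 0, -0.005]]

```text
t: 23.43
ee_pos: [417.5, 163.8, 266.9]
orientation: [-2.276, -2.164, 0.002]
ft_force: [1.0, 0.1, -4.7]
width: 21.5
grasp_force: 30.0
```

servo_tool:
  deltas:
    - [[-9.5, 3, 2], [0, 0, -0.003]]
    - [[-21.6, 7, 5], [0, 0, -0.006]]
    - [[-36.5, 12, 9], [0, 0, -0.01]]
    - [[-54, 18, 13], [0, 0, -0.015]]
    - [[-73.6, 25, 17.6], [0, 0, -0.021]]

```text
t: 23.85
ee_pos: [438.7, 88.1, 249.2]
orientation: [-2.253, -2.188, 0.002]
ft_force: [0.5, 0.1, -4.3]
width: 21.2
grasp_force: 30.0
```

servo_tool:
  deltas:
    - [[-22, 7, 5], [0, 0, -0.006]]
    - [[-46, 14.5, 11], [0, 0, -0.013]]
    - [[-71, 22.4, 17], [0, 0, -0.02]]
    - [[-97, 30.6, 23], [0, 0, -0.027]]
    - [[-123.4, 39, 29], [0, 0, -0.035]]

```text
t: 24.27
ee_pos: [473.8, -37.2, 219.9]
orientation: [-2.214, -2.227, 0.003]
ft_force: [0.5, 0.6, -3.2]
width: 21.4
grasp_force: 30.0
```

servo_tool:
  deltas:
    - [[-27, 7.4, 6.3], [0, 0, -0.007]]
    - [[-53, 15, 12.5], [0, 0, -0.015]]
    - [[-78.4, 22, 18.4], [0, 0, -0.022]]
    - [[-102.4, 28.5, 24], [0, 0, -0.029]]
    - [[-124.7, 34.7, 29], [0, 0, -0.035]]

```text
t: 24.68
ee_pos: [508.8, -162.0, 190.6]
orientation: [-2.176, -2.264, 0.003]
ft_force: [-0.1, -0.4, -4.3]
width: 21.9
grasp_force: 30.0
```

servo_tool:
  deltas:
    - [[-20.3, 5, 4.7], [0, 0, -0.006]]
    - [[-38, 9, 9], [0, 0, -0.011]]
    - [[-53.4, 13, 12.4], [0, 0, -0.015]]
    - [[-66, 16, 15.3], [0, 0, -0.018]]
    - [[-75.6, 18, 17.6], [0, 0, -0.021]]

```text
t: 25.1
ee_pos: [529.9, -236.3, 173.1]
orientation: [-2.152, -2.286, 0.003]
ft_force: [-0.3, -0.2, -4.2]
width: 21.6
grasp_force: 30.0
```

servo_tool:
  deltas:
    - [[-7, 1.5, 1.6], [0, 0, -0.002]]
    - [[-11.7, 2.6, 2.7], [0, 0, -0.003]]
    - [[-14.3, 3, 3.3], [0, 0, -0.004]]
    - [[-15.5, 3.4, 3.6], [0, 0, -0.004]]
    - [[-15.5, 3.4, 3.6], [0, 0, -0.004]]

```text
t: 25.52
ee_pos: [534.4, -249.7, 170.2]
orientation: [-2.147, -2.292, 0.002]
ft_force: [-0.3, -0.1, -3.5]
width: 21.3
grasp_force: 30.0
```

Run:
```python
from h import *
o=ctrl.get_obs(); p0=np.array(o["ee_pos"]); print(p0,o["ft_force"],o["moment"],o["orientation"])
trayang()
s=get_image("side"); P=cloud(s)
W=P[(P[:,2]>60)&(P[:,2]<190)&(abs(P[:,0]-534)<140)&(P[:,1]<-300)&(P[:,1]>-335)]
f=W[(abs(W[:,0]-534)>25)]
xs=np.arange(425,645,20)
print([(int(x),round(float(np.percentile(f[abs(f[:,0]-x)<8][:,2],3)),1),round(float(np.percentile(f[abs(f[:,0]-x)<8][:,2],97)),1)) for x in xs if (abs(f[:,0]-x)<8).sum()>5])
sc=get_image("scene")
cv2.imwrite("pics/g.png",np.hstack([cv2.resize(s["frame"][90:340,130:380],(400,400)),cv2.resize(sc["frame"][100:300,130:380],(400,400))]))
```

```text
[ 534.39166877 -249.65319989  170.17146515] [-0.31447926 -0.13259742 -3.46365748] [0.17644373 0.05451805 0.03644739] [-2.14684102e+00 -2.29193096e+00  2.13311002e-03]
n 1714 med [-21.8 -66.8  80.1]
n 4916 med [-16.7  78.8  66.1]
[(445, 63.3, 94.9), (465, 67.2, 101.5), (485, 77.0, 107.8), (505, 83.1, 114.2), (565, 104.4, 134.1), (585, 113.6, 144.8), (605, 118.1, 150.9), (625, 125.6, 157.8)]
```

View pics/g.png

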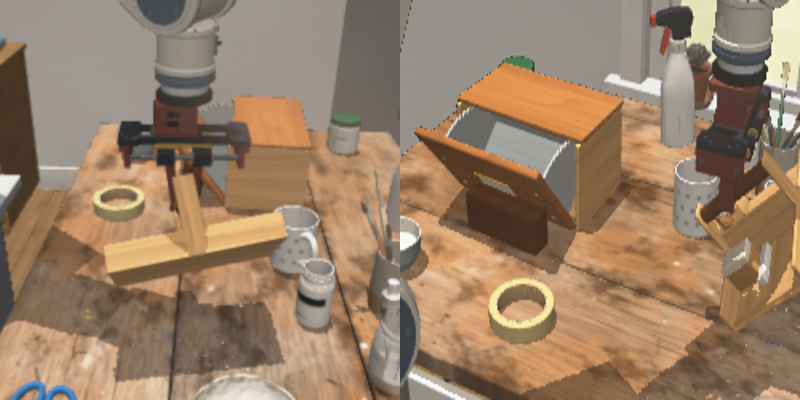

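The tray has turned in the grip: in the side view it runs from (110,265) up to (285,225), about 19° with the +x end high. Cork and chalk are still in it, at (745,270) and (765,245) in the scene half. The bin stays open. I turn the tool to level the tray.

servo_tool:
  deltas:
    - [[0, -0.4, 0], [0.02, 0, 0]]
    - [[0, -1.1, 0], [0.06, 0, 0]]
    - [[0, -2.1, -0.1], [0.11, 0, 0]]
    - [[0, -3, -0.2], [0.16, 0, 0]]
    - [[0, -3.7, -0.4], [0.2, 0, 0]]

```text
t: 26.08
ee_pos: [531.2, -250.0, 170.9]
orientation: [-2.047, -2.185, 0.225]
ft_force: [-0.8, 0.3, -5.1]
width: 21.5
grasp_force: 30.0
```

servo_tool:
  deltas:
    - [[0, -0.9, 0], [0.05, 0, 0]]
    - [[0, -1.5, -0.1], [0.08, 0, 0]]
    - [[0, -2.1, -0.1], [0.11, 0, 0]]
    - [[0, -2.3, -0.1], [0.125, 0, 0]]
    - [[0, -2.5, -0.2], [0.133, 0, 0]]

```text
t: 26.5
ee_pos: [528.8, -250.1, 171.0]
orientation: [-1.976, -2.11, 0.358]
ft_force: [-0.4, 0.4, -4.2]
width: 21.2
grasp_force: 30.0
```

```bash
cat > lev.py <<'E'
from h import *
o=ctrl.get_obs(); p0=np.array(o["ee_pos"]); r=R.from_rotvec(o["orientation"]); print(p0,o["ft_force"],r.as_matrix()[:,2],o["qpos"])
s=get_image("side"); P=cloud(s)
f=P[(P[:,2]>3)&(P[:,2]<190)&(abs(P[:,0]-534)<140)&(P[:,1]<-300)&(P[:,1]>-335)&(abs(P[:,0]-534)>25)]
g=[(x,*np.percentile(f[abs(f[:,0]-x)<8][:,2],[3,97]),np.median(f[abs(f[:,0]-x)<8][:,1])) for x in np.arange(425,645,20) if (abs(f[:,0]-x)<8).sum()>5]
g=np.array(g); print(g.round(1).tolist()); print("slopes",np.polyfit(g[:,0],g[:,1],1),np.polyfit(g[:,0],g[:,2],1))
np.savez("side_last.npz",**s)
for q in ("tube_a","cork_block","chalk"):
    for n,pic in (("side",s),("scene",get_image("scene"))):
        for d in finder.silhouettes(q,pic)[:4]:
            if d["score"]>.25: 
                Pm=cloud(pic,d["mask"]); print(q,n,round(d["score"],2),np.median(Pm,0).round() if len(Pm) else None)
E
python3 lev.py
```

```text
[ 528.80971901 -250.06895076  171.01180047] [-0.40319892  0.35687548 -4.21462379] [-0.32840612 -0.02184375 -0.944284  ] [-0.38589579  0.57275119  1.55533918 -0.14904294  1.31999215 -0.39210982]
[[425.0, 96.5, 130.2, -319.2], [445.0, 99.4, 125.1, -316.3], [465.0, 100.7, 125.1, -319.2], [485.0, 100.2, 127.2, -319.9], [505.0, 95.7, 128.2, -321.2], [565.0, 102.3, 126.4, -318.8], [585.0, 103.5, 128.8, -320.3], [605.0, 97.3, 130.1, -321.9], [625.0, 98.1, 178.3, -325.9]]
slopes [7.33613108e-03 9.54590869e+01] [ 0.12643225 67.16610725]
tube_a scene 0.71 [413. 277.  33.]
tube_a scene 0.62 [ 749. -265.   88.]
cork_block scene 0.92 [ 472. -290.  133.]
chalk scene 0.48 [ 477. -322.  141.]
```

servo_tool:
  deltas:
    - [[0, 0.7, 2], [0, 0, 0]]
    - [[0, 2.3, 6.6], [0, 0, 0]]
    - [[0, 4.6, 13.2], [0, 0, 0]]
    - [[0, 7.5, 21.7], [0, 0, 0]]
    - [[0, 10.5, 30.2], [0, 0, 0]]

```text
t: 27.42
ee_pos: [528.1, -250.2, 138.1]
orientation: [-1.977, -2.11, 0.357]
ft_force: [-0.1, 0.3, -4.0]
width: 21.5
grasp_force: 30.0
```

servo_tool:
  deltas:
    - [[0, 3.3, 9.4], [0, 0, 0]]
    - [[0, 6.6, 18.9], [0, 0, 0]]
    - [[0, 9.8, 28.3], [0, 0, 0]]
    - [[0, 12.5, 36], [0, 0, 0]]
    - [[0, 14.4, 41.5], [0, 0, 0]]

```text
t: 27.83
ee_pos: [527.3, -251.3, 95.2]
orientation: [-1.977, -2.109, 0.361]
ft_force: [-6.2, -2.7, 9.3]
width: 22.1
grasp_force: 30.2
```

servo_tool:
  deltas:
    - [[0, 1, 2.8], [0, 0, 0]]
    - [[0, 1.6, 4.7], [0, 0, 0]]
    - [[0, 2.3, 6.6], [0, 0, 0]]
    - [[0, 2.8, 8], [0, 0, 0]]
    - [[0, 2.8, 8], [0, 0, 0]]

```text
t: 28.25
ee_pos: [527.1, -251.0, 89.6]
orientation: [-1.977, -2.107, 0.361]
ft_force: [-9.3, 0.1, 24.3]
width: 22.7
grasp_force: 30.4
```

```bash
python3 lev.py | head -4
```

```text
[ 527.07455487 -250.95190644   89.55118723] [-9.34679862  0.13936539 24.25487142] [-0.33124757 -0.02234962 -0.94327914] [-0.38736922  0.676046    1.58965369 -0.15795153  1.18651505 -0.36887166]
[[445.0, 10.3, 24.7, -318.8], [485.0, 5.1, 18.1, -327.8], [505.0, 6.3, 26.1, -324.8], [565.0, 24.9, 156.2, -318.9], [585.0, 30.1, 134.6, -325.3], [605.0, 43.8, 127.9, -328.6], [625.0, 52.7, 126.9, -325.6]]
slopes [   0.25572939 -114.60938408] [   0.79895506 -347.64089818]
cork_block scene 0.88 [ 497. -305.   50.]
```

Run:
```python
from h import *
s=get_image("side");c=get_image("scene");w=get_image("wrist")
a=cv2.resize(s["frame"][170:340,150:377],(400,300)); b=cv2.resize(c["frame"][180:320,270:457],(400,300)); d=cv2.resize(w["frame"],(400,300))
e=cv2.resize(np.load("side_last.npz")["frame"][130:300,150:377],(400,300))
cv2.imwrite("pics/h.png",np.vstack([np.hstack([a,b]),np.hstack([d,e])]))
```

```text
(no output)
```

View pics/h.png

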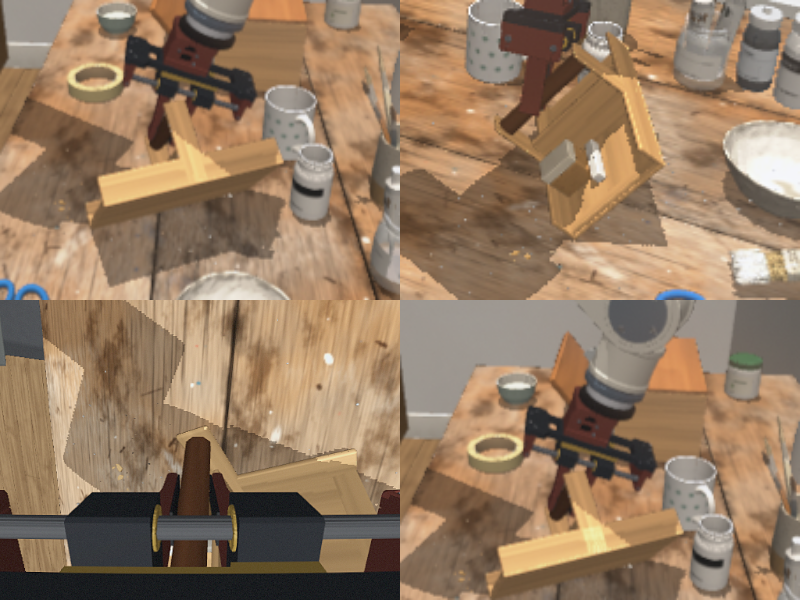

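The tray has also rolled about the pinch axis: its +y side hangs low and its -y side is high (top right, cork at (560,155), chalk at (595,160), both still inside). A low corner is touching the table, so I lift slightly, measure the tray's plane and correct with the tool.

servo_tool:
  deltas:
    - [[0, -1, -3], [0, 0, 0]]
    - [[0, -3, -9], [0, 0, 0]]
    - [[0, -6, -17], [0, 0, 0]]
    - [[0, -9, -26], [0, 0, 0]]
    - [[0, -10, -28], [0, 0, 0]]

```text
t: 29.32
ee_pos: [528.7, -250.5, 117.8]
orientation: [-1.978, -2.111, 0.356]
ft_force: [1.6, -0.5, -4.2]
width: 21.3
grasp_force: 30.0
```

servo_tool:
  deltas:
    - [[0, 0, 0], [0, 0, 0]]
    - [[0, 0, 0], [0, 0, 0]]

```text
t: 29.48
ee_pos: [528.0, -250.2, 116.5]
orientation: [-1.977, -2.11, 0.357]
ft_force: [0.1, 0.4, -4.0]
width: 21.4
grasp_force: 30.0
```

```bash
cat > pose.py <<'E'
from h import *
from scipy.optimize import least_squares
from scipy.spatial import cKDTree
# fit the tray model (sampled surfaces) to clouds of scene+side+wrist, bar near the grasp point
def grid(o,a,b,n=6):
    o,a,b=map(np.array,(o,a,b)); na=int(np.linalg.norm(a)/n)+2; nb=int(np.linalg.norm(b)/n)+2
    s,t=np.meshgrid(np.linspace(0,1,na),np.linspace(0,1,nb)); return o+s.reshape(-1,1)*a+t.reshape(-1,1)*b
M=[]
for z in(0,6): M.append(grid([-118,-68,z],[236,0,0],[0,136,0]))
for y in(-68,-62,62,68): M.append(grid([-118,y,0],[236,0,0],[0,0,36])); M.append(grid([-15,y,36],[30,0,0],[0,0,74]))
for x in(-3,3): M.append(grid([x,-62,6],[0,124,0],[0,0,53]))
for k in range(8):
    a=np.pi/8+k*np.pi/4; M.append(grid([11.9*np.cos(a),-62,95+11.9*np.sin(a)],[0,124,0],[11.9*(np.cos(a+np.pi/4)-np.cos(a)),0,11.9*(np.sin(a+np.pi/4)-np.sin(a))],4))
M=np.vstack(M).astype(float); T=cKDTree(M)
def run(verbose=True):
    o=ctrl.get_obs(); tp=np.array(o["ee_pos"]); r=R.from_rotvec(o["orientation"]); g=tp-r.apply([0,0,18.7])
    C=[]
    for n in("scene","side","wrist"):
        P=cloud(get_image(n)); L=r.inv().apply(P-tp)
        k=(np.linalg.norm(P-g,axis=1)<180)&(P[:,2]>9)&((L[:,2]>25)|((abs(L[:,0])>16)&(L[:,2]>-36)))&(P[:,0]<675)
        P=P[k]
        if n!="wrist": P=P-np.array([-2.5,2,0]) if n=="scene" else P-np.array([3.5,-2,0])
        C.append(P[np.random.default_rng(0).permutation(len(P))[:1500]])
    C=np.vstack(C); best=None
    for roll in(-.5,0,.5):
      for pit in (-.3,0,.3):
        def f(v): 
            Q=R.from_rotvec(v[3:]); d,_=T.query(Q.inv().apply(C-v[:3]-g)+[0,0,95]); return np.minimum(d,25)
        x0=np.r_[0,0,0,(R.from_euler('z',.065)*R.from_euler('xy',[roll,pit])).as_rotvec()]
        s=least_squares(f,x0,loss="soft_l1",f_scale=3,diff_step=1e-3,max_nfev=40)
        if best is None or s.cost<best.cost: best=s
    v=best.x; Q=R.from_rotvec(v[3:]); d=f(v)
    print("fit med",np.median(d).round(2),"inl",(d<4).mean().round(2),"bar",(v[:3]+g).round(1),"bar-g",v[:3].round(1))
    print("axes x",Q.as_matrix()[:,0].round(3),"y",Q.as_matrix()[:,1].round(3),"z",Q.as_matrix()[:,2].round(3))
    print("obs",tp.round(1),r.as_matrix().round(3).tolist(),o["ft_force"].round(1),o["t"])
    c=Q.apply([[sx*118,sy*68,-95] for sx in(-1,1) for sy in(-1,1)])+v[:3]+g; print("corners z",c[:,2].round(1))
    np.savez("traypose.npz",bar=v[:3]+g,Q=Q.as_matrix(),g=g)
    return v[:3]+g,Q,tp,r
if __name__=="__main__": run()
E
time python3 pose.py
```

```text
fit med 2.65 inl 0.91 bar [ 534.5 -262.1  141. ] bar-g [  0.4 -12.4   6.8]
axes x [ 0.912  0.409 -0.019] y [-0.288  0.609 -0.739] z [-0.291  0.679  0.674]
obs [ 528.  -250.2  116.5] [[-0.065, 0.942, -0.328], [0.998, 0.062, -0.021], [-0.0, -0.329, -0.944]] [ 0.1  0.4 -4. ] 29.4833
corners z [129.5  29.  125.1  24.6]
real	0m9.141s
user	0m14.556s
sys	0m0.171s
```

```bash
cat > corr.py <<'E'
from h import *
from kin import ik,fk,K
d=np.load("traypose.npz"); Q=R.from_matrix(d["Q"]); g=d["g"]
o=ctrl.get_obs(); tp=np.array(o["ee_pos"]); r=R.from_rotvec(o["orientation"]); q=np.array(o["qpos"])
z=Q.as_matrix()[:,2]; ax=np.cross(z,[0,0,1]); ang=np.arctan2(np.linalg.norm(ax),z[2]); ax/=np.linalg.norm(ax)
for yaw in (0,-.2,-.4):
    print("yaw",yaw)
    qq=q
    for f in (.25,.5,.75,1):
        W=R.from_euler('z',yaw*f)*R.from_rotvec(ax*ang*f); r2=W*r; p2=g+np.array([0,0,20*f])+r2.apply([0,0,18.7])
        s=ik(p2,r2,qq); print(f,p2.round(),r2.as_matrix()[:,2].round(2),None if s is None else s[1].round(2)); qq=s[1] if s else qq
E
python3 corr.py
```

```text
yaw 0
0.25 [ 527. -247.  122.] [-0.4   0.16 -0.9 ] [-0.44  0.7   1.48 -0.03  1.41 -0.53]
0.5 [ 525. -244.  129.] [-0.48  0.32 -0.82] [-0.49  0.77  1.38  0.06  1.59 -0.64]
0.75 [ 524. -241.  136.] [-0.54  0.47 -0.7 ] [-0.52  0.86  1.29  0.14  1.78 -0.72]
1 [ 523. -239.  144.] [-0.59  0.59 -0.55] [-0.55  0.94  1.2   0.21  1.96 -0.78]
yaw -0.2
0.25 [ 527. -246.  122.] [-0.4   0.18 -0.9 ] [-0.45  0.7   1.48 -0.01  1.41 -0.49]
0.5 [ 526. -243.  129.] [-0.44  0.37 -0.82] [-0.51  0.77  1.39  0.11  1.58 -0.57]
0.75 [ 525. -240.  136.] [-0.46  0.54 -0.7 ] [-0.56  0.85  1.31  0.22  1.75 -0.63]
1 [ 526. -237.  144.] [-0.46  0.69 -0.55] [-0.61  0.92  1.25  0.33  1.91 -0.67]
yaw -0.4
0.25 [ 527. -246.  122.] [-0.39  0.2  -0.9 ] [-0.46  0.7   1.48  0.    1.41 -0.46]
0.5 [ 527. -242.  129.] [-0.4   0.41 -0.82] [-0.53  0.77  1.4   0.15  1.57 -0.51]
0.75 [ 527. -238.  136.] [-0.38  0.6  -0.7 ] [-0.6   0.83  1.34  0.29  1.71 -0.54]
1 [ 528. -235.  144.] [-0.31  0.77 -0.55] [-0.66  0.9   1.31  0.44  1.83 -0.57]
```

```bash
cat >> corr.py <<'E'
print("----")
sh=np.array([-30,0,25.])
N=20; t=[]
for i in range(1,N+1):
    f=mj(i/N); W=R.from_euler('z',-.4*f)*R.from_rotvec(ax*ang*f); r2=W*r; g2=g+sh*f; t.append((g2+r2.apply([0,0,18.7]),r2))
print("final",t[-1][0],"tool",r2.as_matrix().round(2).tolist())
bar=W.apply(d["bar"]-g); print("bar-g final",bar.round(1),"tray x",W.apply(Q.as_matrix()[:,0]).round(3))
off=np.array([0,0,95-bar[2]]) # grasp height when placed
c=np.array([[sx*37.5,sy*89,-z] for sx in(-1,1) for sy in(-1,1) for z in(61,200)])
print((r2.apply(c)+[g2[0],g2[1],off[2]]).round().tolist())
s=[i/2 for i in range(0)]
rows(t)
E
python3 corr.py | sed -n '/----/,$p'
```

```text
----
final [ 498.25335069 -235.38065443  148.80420849] tool [[0.33, 0.89, -0.31], [0.64, 0.04, 0.77], [0.7, -0.45, -0.55]]
bar-g final [ -4.4 -12.8  -3.9] tray x [1.   0.03 0.  ]
[[432.0, -324.0, 147.0], [475.0, -431.0, 224.0], [590.0, -317.0, 66.0], [634.0, -425.0, 143.0], [456.0, -276.0, 199.0], [500.0, -383.0, 276.0], [615.0, -270.0, 118.0], [659.0, -377.0, 196.0]]
[[[-0.0, 0.1, -0.5], [0.0, 0.001, 0.0]], [[0.1, -0.2, -0.6], [0.002, 0.007, 0.001]], [[0.4, -1.0, -0.9], [0.007, 0.023, 0.003]], [[1.0, -2.3, -1.3], [0.016, 0.051, 0.007]], [[1.9, -4.1, -2.0], [0.027, 0.091, 0.012]]]
[[[1.1, -2.5, -0.8], [0.014, 0.053, 0.007]], [[2.5, -5.4, -1.8], [0.029, 0.117, 0.014]], [[4.1, -8.7, -3.0], [0.045, 0.191, 0.023]], [[5.9, -12.2, -4.5], [0.06, 0.272, 0.031]], [[7.6, -15.8, -6.2], [0.072, 0.356, 0.039]]]
[[[2.1, -3.7, -0.9], [0.01, 0.085, 0.006]], [[4.0, -7.2, -1.8], [0.018, 0.167, 0.01]], [[5.8, -10.4, -2.8], [0.023, 0.243, 0.012]], [[7.4, -13.2, -3.7], [0.026, 0.309, 0.014]], [[8.7, -15.4, -4.6], [0.027, 0.364, 0.014]]]
[[[1.1, -1.7, -0.3], [0.001, 0.042, -0.001]], [[1.9, -2.9, -0.4], [0.001, 0.071, -0.002]], [[2.3, -3.6, -0.6], [0.001, 0.088, -0.002]], [[2.5, -3.9, -0.6], [0.001, 0.094, -0.002]], [[2.5, -4.0, -0.6], [0.001, 0.095, -0.002]]]
```

servo_tool:
  deltas:
    - [[0, 0, -0.5], [0, 0.001, 0]]
    - [[0, -0.2, -0.6], [0.002, 0.007, 0.001]]
    - [[0.4, -1, -0.9], [0.007, 0.023, 0.003]]
    - [[1, -2.3, -1.3], [0.016, 0.051, 0.007]]
    - [[2, -4, -2], [0.027, 0.091, 0.012]]

```text
t: 30.05
ee_pos: [524.7, -248.1, 119.9]
orientation: [-1.952, -2.026, 0.288]
ft_force: [-0.3, -0.8, -3.6]
width: 20.9
grasp_force: 30.0
```

servo_tool:
  deltas:
    - [[1, -2.5, -0.8], [0.014, 0.053, 0.007]]
    - [[2.5, -5.4, -1.8], [0.029, 0.117, 0.014]]
    - [[4, -8.7, -3], [0.045, 0.191, 0.023]]
    - [[6, -12.2, -4.5], [0.06, 0.272, 0.031]]
    - [[7.6, -15.8, -6.2], [0.072, 0.356, 0.039]]

```text
t: 30.47
ee_pos: [512.6, -242.5, 132.3]
orientation: [-1.847, -1.728, 0.014]
ft_force: [1.4, 0.1, -4.9]
width: 21.3
grasp_force: 30.0
```

servo_tool:
  deltas:
    - [[2, -3.7, -0.9], [0.01, 0.085, 0.006]]
    - [[4, -7.2, -1.8], [0.018, 0.167, 0.01]]
    - [[5.8, -10.4, -2.8], [0.023, 0.243, 0.012]]
    - [[7.4, -13.2, -3.7], [0.026, 0.309, 0.014]]
    - [[8.7, -15.4, -4.6], [0.027, 0.364, 0.014]]

```text
t: 30.88
ee_pos: [501.3, -237.8, 145.2]
orientation: [-1.719, -1.454, -0.275]
ft_force: [-0.1, -0.4, -4.8]
width: 21.0
grasp_force: 30.0
```

servo_tool:
  deltas:
    - [[1, -1.7, -0.3], [0, 0.042, 0]]
    - [[1.9, -2.9, -0.4], [0, 0.071, -0.002]]
    - [[2.3, -3.6, -0.6], [0, 0.088, -0.002]]
    - [[2.5, -4, -0.6], [0, 0.095, -0.002]]
    - [[2.5, -4, -0.6], [0, 0.095, -0.002]]

```text
t: 31.3
ee_pos: [498.7, -235.6, 149.1]
orientation: [-1.683, -1.389, -0.349]
ft_force: [-0.7, 0.2, -4.0]
width: 21.6
grasp_force: 30.0
```

```bash
python3 pose.py
```

```text
fit med 2.85 inl 0.84 bar [ 499.9 -264.7  160.7] bar-g [ -4.6 -14.7   1.2]
axes x [0.999 0.038 0.006] y [-0.038  0.999  0.   ] z [-0.006 -0.     1.   ]
obs [ 498.7 -235.6  149.1] [[0.329, 0.891, -0.313], [0.637, 0.035, 0.77], [0.697, -0.453, -0.557]] [-0.7  0.2 -4. ] 31.3
corners z [65.  65.  66.4 66.4]
```

servo_tool:
  deltas:
    - [[-1.4, 0.9, 1.1], [0, 0, 0]]
    - [[-4.2, 2.7, 3.3], [0, 0, 0]]
    - [[-9, 5.9, 7.2], [0, 0, 0]]
    - [[-14.6, 9.5, 11.7], [0, 0, 0]]
    - [[-20.2, 13.1, 16.2], [0, 0, 0]]

```text
t: 31.87
ee_pos: [498.6, -235.1, 119.2]
orientation: [-1.682, -1.389, -0.348]
ft_force: [-0.4, 0.0, -4.9]
width: 21.6
grasp_force: 30.0
```

servo_tool:
  deltas:
    - [[-5.6, 3.6, 4.5], [0, 0, 0]]
    - [[-11, 7, 8.9], [0, 0, 0]]
    - [[-15, 9.9, 12.2], [0, 0, 0]]
    - [[-17.4, 11.3, 13.9], [0, 0, 0]]
    - [[-18, 11.8, 14.5], [0, 0, 0]]

```text
t: 32.28
ee_pos: [498.4, -235.0, 93.4]
orientation: [-1.682, -1.388, -0.348]
ft_force: [0.8, -0.6, -3.9]
width: 21.8
grasp_force: 30.0
```

servo_tool:
  deltas:
    - [[-0.7, 0.45, 0.56], [0, 0, 0]]
    - [[-1.4, 0.9, 1.1], [0, 0, 0]]
    - [[-2.1, 1.4, 1.7], [0, 0, 0]]
    - [[-2.8, 1.8, 2.2], [0, 0, 0]]
    - [[-2.8, 1.8, 2.2], [0, 0, 0]]

```text
t: 32.7
ee_pos: [498.9, -235.3, 90.6]
orientation: [-1.682, -1.389, -0.349]
ft_force: [0.4, -1.1, -1.9]
width: 21.4
grasp_force: 30.0
```

```bash
python3 pose.py
```

```text
fit med 2.93 inl 0.8 bar [ 503.7 -265.3  106.5] bar-g [ -1.  -15.5   5.4]
axes x [ 0.998  0.067 -0.009] y [-0.066  0.997  0.045] z [ 0.012 -0.044  0.999]
obs [ 498.9 -235.3   90.6] [[0.329, 0.891, -0.313], [0.637, 0.035, 0.77], [0.697, -0.452, -0.557]] [ 0.4 -1.1 -1.9] 32.7
corners z [ 9.6 15.7  7.4 13.5]
```

servo_tool:
  deltas:
    - [[-0.7, 0.45, 0.56], [0, 0, 0]]
    - [[-1.4, 0.9, 1.1], [0, 0, 0]]
    - [[-2.1, 1.4, 1.7], [0, 0, 0]]
    - [[-2.1, 1.4, 1.7], [0, 0, 0]]

```text
t: 33.18
ee_pos: [499.0, -235.9, 89.8]
orientation: [-1.681, -1.389, -0.35]
ft_force: [1.3, -5.6, 12.8]
width: 21.5
grasp_force: 30.0
```

servo_tool:
  deltas:
    - [[-0.7, 0.45, 0.56], [0, 0, 0]]
    - [[-1.4, 0.9, 1.1], [0, 0, 0]]
    - [[-1.4, 0.9, 1.1], [0, 0, 0]]

```text
t: 33.43
ee_pos: [499.0, -236.0, 89.8]
orientation: [-1.679, -1.389, -0.351]
ft_force: [-1.4, -6.4, 22.2]
width: 21.2
grasp_force: 30.0
```

servo_tool:
  deltas:
    - [[0.7, -0.45, -0.56], [0, 0, 0]]
    - [[1.4, -0.9, -1.1], [0, 0, 0]]
    - [[1.4, -0.9, -1.1], [0, 0, 0]]

```text
t: 33.68
ee_pos: [499.1, -235.9, 89.9]
orientation: [-1.681, -1.39, -0.35]
ft_force: [1.6, -6.2, 12.1]
width: 21.3
grasp_force: 30.0
```

Run:
```python
from h import *
o=ctrl.get_obs(); print(o["ee_pos"],o["ft_force"])
c=get_image("scene"); s=get_image("side")
for n,p in(("scene",c),("side",s)):
    P=cloud(p)
    k=P[(abs(P[:,0]-503)<122)&(abs(P[:,1]+265)<75)&(P[:,2]>1)&(P[:,2]<60)]
    W=k[(k[:,2]>30)&(k[:,2]<50)]; 
    for sgn in(1,-1):
        w=W[abs(W[:,1]+265-sgn*64)<9]
        xs=[(x,np.percentile(w[abs(w[:,0]-x)<12][:,2],95).round(1)) for x in range(400,620,40) if (abs(w[:,0]-x)<12).sum()>4]; print(n,sgn,xs)
    f=k[(k[:,2]<16)&(abs(k[:,1]+265)<50)]
    if len(f)>50:
        A=np.c_[f[:,:2]-[503,-265],np.ones(len(f))]; print(n,"floor",np.linalg.lstsq(A,f[:,2],rcond=None)[0].round(3),len(f))
```

```text
[ 499.05262137 -235.89939831   89.85412615] [ 1.59988928 -6.19997171 12.09448473]
scene 1 [(400, np.float64(39.1)), (440, np.float64(49.1)), (480, np.float64(49.5)), (560, np.float64(38.1))]
scene -1 [(400, np.float64(39.0)), (440, np.float64(39.4)), (480, np.float64(45.5)), (520, np.float64(43.0)), (560, np.float64(38.8)), (600, np.float64(39.5))]
scene floor [1.000e-03 6.000e-03 8.256e+00] 1567
side 1 [(400, np.float64(35.6)), (440, np.float64(47.9))]
side -1 [(400, np.float64(36.1)), (440, np.float64(35.6)), (480, np.float64(35.5)), (520, np.float64(49.4)), (560, np.float64(36.1)), (600, np.float64(34.8))]
side floor [-2.000e-03  2.000e-03  5.923e+00] 949
```

The tray stands flat: its floor is at about 6 mm and the slopes are near zero. I release it and retreat along the fingers' plane.

servo_tool:
  deltas:
    - [[0.7, -0.45, -0.56], [0, 0, 0]]
    - [[0.7, -0.45, -0.56], [0, 0, 0]]
    - [[0.7, -0.45, -0.56], [0, 0, 0]]
    - [[0.7, -0.45, -0.56], [0, 0, 0]]
    - [[0.7, -0.45, -0.56], [0, 0, 0]]
  grip: -0.1

```text
t: 34.2
ee_pos: [498.5, -235.0, 87.9]
orientation: [-1.682, -1.389, -0.348]
ft_force: [-1.0, 0.3, 0.5]
width: 47.6
grasp_force: 0.0
```

servo_tool:
  deltas:
    - [[2, 0, -1.5], [0, 0, 0]]
    - [[6, 0, -5], [0, 0, 0]]
    - [[12, 0, -10], [0, 0, 0]]
    - [[20, 0, -16], [0, 0, 0]]
    - [[28, 0, -22], [0, 0, 0]]

```text
t: 34.62
ee_pos: [515.4, -234.3, 121.1]
orientation: [-1.682, -1.39, -0.349]
ft_force: [-0.5, 0.0, 0.5]
width: 48.3
grasp_force: 0.0
```

servo_tool:
  deltas:
    - [[8, 0, -7], [0, 0, 0]]
    - [[20, 0, -16], [0, 0, 0]]
    - [[34, 0, -28], [0, 0, 0]]
    - [[50, 0, -42], [0, 0, 0]]
    - [[64, 0, -55], [0, 0, 0]]

```text
t: 35.03
ee_pos: [554.1, -235.7, 197.4]
orientation: [-1.682, -1.39, -0.349]
ft_force: [0.1, 0.1, -0.7]
width: 48.2
grasp_force: 0.0
```

Run:
```python
from h import *
o=ctrl.get_obs(); print(o["ee_pos"],o["ft_force"],o["t"])
for n in("scene","side"):
    p=get_image(n)
    for q in("tray","tube_a","cork_block","chalk","mug","tape","open_jar","small_bowl","bin"):
        for d in finder.silhouettes(q,p)[:3]:
            P=cloud(p,cv2.erode(d["mask"].astype(np.uint8),np.ones((3,3)))>0)
            if d["score"]>.3 and len(P): print(n,q,round(d["score"],2),len(P),np.median(P,0).round().tolist(),rect(P) if len(P)>5 else "")
    P=cloud(p); m=(P[:,0]>505)&(P[:,0]<612)&(P[:,1]>60)&(P[:,1]<285)&(P[:,2]>15)
    f=p["frame"][p["depth"]>0]
    cv2.imwrite(f"pics/fin_{n}.png",p["frame"])
    k=P[(abs(P[:,0]-503)<122)&(abs(P[:,1]+265)<75)&(P[:,2]>1)&(P[:,2]<16)&(abs(P[:,1]+265)<50)]
    print(n,"floor",np.linalg.lstsq(np.c_[k[:,:2]-[503,-265],np.ones(len(k))],k[:,2],rcond=None)[0].round(3))
```

```text
[ 554.10094927 -235.72013937  197.37738718] [ 0.09160121  0.06845995 -0.69027255] 35.0333
scene tray 0.79 3133 [493.0, -272.0, 14.0] (array([ 499.4, -259.2]), array([235.8, 136.3]), 2.46)
scene cork_block 0.61 349 [445.0, -224.0, 41.0] (array([ 456.5, -223. ]), array([33.1, 43.9]), 3.46)
scene chalk 0.45 41 [445.0, -253.0, 20.0] (array([ 451. , -253.3]), array([50.5,  7.7]), 0.62)
scene mug 0.77 928 [695.0, -142.0, 63.0] (array([ 717.7, -147.9]), array([101.9,  83.3]), 74.94)
scene tape 0.87 579 [378.0, 22.0, 22.0] (array([385.4,  28. ]), array([96., 95.]), 56.71)
scene open_jar 0.94 543 [717.0, -282.0, 62.0] (array([ 732.8, -277.8]), array([55.9, 46.5]), 26.24)
scene small_bowl 0.86 319 [405.0, 271.0, 30.0] (array([407.7, 271.6]), array([89.1, 46.6]), 45.75)
scene bin 0.81 2592 [591.0, 163.0, 88.0] (array([594.8, 171.1]), array([256.1, 207.6]), 84.77)
scene floor [2.000e-03 7.000e-03 8.371e+00]
side tray 0.71 3829 [511.0, -274.0, 13.0] (array([ 504.2, -262.4]), array([232.3, 138.5]), 2.04)
side cork_block 0.67 205 [462.0, -242.0, 45.0] (array([ 461.2, -227. ]), array([28.4, 42.3]), 5.06)
side cork_block 0.45 388 [392.0, 10.0, 18.0] (array([392.4,  26.5]), array([ 90.2, 100.9]), 9.55)
side mug 0.81 740 [723.0, -172.0, 57.0] (array([ 737.3, -151.7]), array([80.7, 87.7]), 50.16)
side tape 0.72 391 [395.0, 8.0, 17.0] (array([394. ,  24.5]), array([93.1, 96.5]), 8.82)
side tape 0.59 721 [734.0, -301.0, 62.0] (array([ 739.1, -282.9]), array([55., 46.]), 61.92)
side small_bowl 0.63 220 [401.0, 295.0, 31.0] (array([400.6, 281.4]), array([70.1, 88.6]), 7.92)
side bin 0.38 23 [613.0, 282.0, 124.0] (array([610.8, 282.8]), array([20.2,  9.9]), 3.85)
side floor [-4.000e-03  2.000e-03  5.675e+00]
```

Run:
```python
from h import *
o=ctrl.get_obs(); p0=np.array(o["ee_pos"]);r0=R.from_rotvec(o["orientation"])
from scipy.spatial.transform import Slerp
Q=Rt(np.radians(-3.2),0); sl=Slerp([0,1],R.concatenate([r0,Q]))
A=p0+[0,0,100]; B=np.array([550,205,330])
plan([(A,r0)]+[(A+(B-A)*f,sl(f)) for f in(.25,.5,.75,1)])
```

```text
[69.7, -45.3, -55.6] [0.0, 0.0, 0.0]
[76.1, -0.8, 80.2] [-0.12, -0.214, -0.031]
[91.5, -6.7, 61.7] [-0.12, -0.214, -0.031]
[102.7, -9.8, 39.8] [-0.12, -0.214, -0.031]
[109.0, -9.9, 15.9] [-0.12, -0.214, -0.031]
```

servo_tool:
  deltas:
    - [[14, -9, -11], [0, 0, 0]]
    - [[35, -23, -28], [0, 0, 0]]
    - [[56, -36, -45], [0, 0, 0]]
    - [[70, -45, -56], [0, 0, 0]]
    - [[70, -45, -56], [0, 0, 0]]

```text
t: 36.45
ee_pos: [554.9, -236.8, 301.7]
orientation: [-1.686, -1.397, -0.352]
ft_force: [1.0, 0.1, 0.7]
width: 48.3
grasp_force: 0.0
```

servo_tool:
  deltas:
    - [[15, 0, 16], [-0.024, -0.043, -0.006]]
    - [[30, 0, 32], [-0.048, -0.086, -0.012]]
    - [[46, 0, 48], [-0.072, -0.129, -0.018]]
    - [[61, 0, 64], [-0.096, -0.172, -0.025]]
    - [[76, -1, 80], [-0.12, -0.214, -0.031]]

```text
t: 36.87
ee_pos: [552.4, -124.9, 304.7]
orientation: [-1.842, -1.581, -0.28]
ft_force: [1.0, -0.2, -0.5]
width: 48.1
grasp_force: 0.0
```

servo_tool:
  deltas:
    - [[18, -1, 12], [-0.024, -0.043, -0.006]]
    - [[37, -3, 25], [-0.048, -0.086, -0.012]]
    - [[55, -4, 37], [-0.072, -0.129, -0.018]]
    - [[73, -5, 49], [-0.096, -0.172, -0.025]]
    - [[92, -7, 62], [-0.12, -0.214, -0.031]]

```text
t: 37.28
ee_pos: [551.5, -14.2, 313.8]
orientation: [-1.996, -1.772, -0.201]
ft_force: [-0.0, 0.1, -0.3]
width: 48.7
grasp_force: 0.0
```

servo_tool:
  deltas:
    - [[21, -2, 8], [-0.024, -0.043, -0.006]]
    - [[41, -4, 16], [-0.048, -0.086, -0.012]]
    - [[62, -6, 24], [-0.072, -0.129, -0.018]]
    - [[82, -8, 32], [-0.096, -0.172, -0.025]]
    - [[103, -10, 40], [-0.12, -0.214, -0.031]]

```text
t: 37.7
ee_pos: [550.3, 96.5, 322.6]
orientation: [-2.144, -1.965, -0.109]
ft_force: [0.1, -0.7, -0.0]
width: 48.4
grasp_force: 0.0
```

servo_tool:
  deltas:
    - [[27, -2, 4], [-0.03, -0.054, -0.008]]
    - [[55, -5, 8], [-0.06, -0.107, -0.015]]
    - [[82, -8, 12], [-0.09, -0.16, -0.023]]
    - [[109, -10, 16], [-0.12, -0.214, -0.031]]
    - [[109, -10, 16], [-0.12, -0.214, -0.031]]

```text
t: 38.12
ee_pos: [548.8, 211.4, 331.7]
orientation: [2.275, 2.163, 0.005]
ft_force: [-1.1, -0.0, -0.4]
width: 48.1
grasp_force: 0.0
```

Run:
```python
from h import *
o=ctrl.get_obs(); print(o["ee_pos"],o["orientation"],o["ft_force"],o["t"])
p=get_image("wrist"); cv2.imwrite("pics/w9.png",p["frame"])
for d in finder.silhouettes("tube_a",p)[:6]:
    P=cloud(p,d["mask"]); print(round(d["score"],2),d["mask"].sum(),np.round(d["rect"],2),np.median(P,0).round() if len(P) else "",rect(P) if len(P)>4 else "")
# caps: saturated yellow/blue/red inside bucket
h=cv2.cvtColor(p["frame"],cv2.COLOR_BGR2HSV); P=np.zeros(p["depth"].shape+(3,)); P[p["depth"]>0]=cloud(p)
# row-major match
inb=(P[...,0]>500)&(P[...,0]<612)&(P[...,1]>60)&(P[...,1]<285)&(P[...,2]>5)&(P[...,2]<148)
print("bucket px",inb.sum())
for n,lo,hi in(("yellow",20,33),("blue",100,130),("red",0,6),("red2",170,180)):
    m=inb&(h[...,0]>=lo)&(h[...,0]<=hi)&(h[...,1]>150)&(h[...,2]>70); print(n,m.sum(),np.median(P[m],0).round() if m.sum() else "")
C=P[(abs(P[...,1]-180)<90)&(P[...,2]>152)&(P[...,2]<160)&(P[...,0]<530)]; print("lip",len(C),rect(C) if len(C)>5 else "")
```

```text
[548.81475632 211.40742779 331.73219875] [2.27462275 2.16349155 0.00539921] [-1.13330443 -0.01461364 -0.38990988] 38.1167
0.82 702 [0.55 0.5  0.04 0.14] [603. 166.  52.] (array([605.1, 169. ]), array([74. , 26.7]), 70.88)
0.71 350 [0.56 0.56 0.04 0.13] [601. 119.  43.] (array([606.1, 129.6]), array([94.7, 22.6]), 71.45)
0.62 767 [0.58 0.39 0.07 0.16] [617. 237.  57.] (array([619.9, 234.8]), array([91.1, 27.4]), 63.77)
bucket px 11613
yellow 61 [598. 201.  53.]
blue 0 
red 0 
red2 0 
lip 973 (array([501.7, 179.9]), array([180. ,  10.9]), 87.13)
```

```bash
python3 -c "
from workcell import close_job
print(close_job())"
```

```text
the job is handed in; nothing more can be done
None
```

The job is handed in at about 38 s of robot time. The bin is open on its stop block, with three tubes detected inside it. The tray stands level on the table, about 35 mm from where it started, with the cork and chalk still in it. The bystanders are where they were. On the way back the tray slipped and rolled in the grip, touching the table at one corner with about 24 N, so I levelled it before setting it down.

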